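# Find the parts case that rattles and hand it over

### The arm

A 7-joint arm with a two-finger parallel gripper is mounted at the origin on the work surface. World frame = base frame: x ahead of the robot, y to its left, z up, the work surface at z = 0. Lengths are in mm, angles in rad, forces in N, time in s.
With the tool pointing down it reaches from about 400 to 875 mm from the base axis. Payload 4.4 kg.
Tool frame: the origin (TCP) lies at the very end of the fingers, on their centre line; the grasp point (between the pads) lies 19 mm behind it; z points along the fingers, x is the direction in which the jaws open and shut, and the axes are right-handed (so a half turn about z gives the same grasp; the last joint's range is limited). The gripper opens to 85 mm and grips with 20 to 120 N. Pads are 22 mm wide; open, the fingers measure 114 mm over their backs; the gripper's body (76 mm by 85 mm) begins 54 mm behind the grasp point. The pads swing forward as they close: fully open they stand 13 mm farther back than shut.
Start: joints at [1.142, 0.628, 0.038, 1.517, -0.027, 0.996, -0.02], TCP at [230.709, -607.693, 231.313] pointing down, gripper open.
Joint ranges: [-3.06, 3.06], [-0.37, 2.12], [-1.25, 1.32], [0.18, 2.47], [-1.1, 4.24], [0.23, 1.98], [-2.94, 2.94]. Speed limits (rad/s): [2.57, 2.57, 3.14, 3.14, 3.14, 3.14, 3.14].

### API

Orientations are given as [roll, pitch, yaw] about the fixed x, y, z axes, in that order (R = Rz(yaw) Ry(pitch) Rx(roll)).
In Python, from cell import * gives the robot as it stands. The module is installed in compiled form; this text tells all that it offers.
- The arm moves only by the tool play_rows, never from a script. Its argument "targets" is a list of rows, each an object with "slide": the shift along the tool's x, y, z in mm, a list of three; "turn": the turn, a rotation vector about the tool's x, y, z in degrees, a list of three; "hand": the finger opening in mm, from 0 to 85.4. A call has 1 to 5 rows; each row shifts and turns the commanded pose from where the row before left it, along the tool's axes as they then stand; what a row does not reach is not made up. A row lasts 1/8 s, in which the tool goes at most 62.5 mm and 10.7 degrees, less where a joint would pass 70% of its speed; a pose out of reach is approached as far as the arm can. A call is refused whole if a number of a shift passes 62.5 or a number of a turn 10.7, either way. A call with a gripper value outside its range is refused whole. The fingers move at their own pace and stop on an object; the grip force is fixed at half the most. Time passes only in rows, so rows that do not move let the fingers close. It gives the time, the measured TCP pose, the force and the opening at its end, in the units of the state.
- read_state(): the state, without advancing time (a new reading comes with each control period).
- get_image(name): name is "side" or "top"; returns (picture, depth): 400x640x3 uint8, blue, green, red; 400x640 float32, mm along the optical axis (not along the pixel's ray), 0 where there is no reading.
- calibration(name): a dict with "K" (3x3 intrinsics, pixels), "R" (3x3) and "t" (3): a world point X has camera coordinates R X + t. Camera axes: x right, y down, z forward; pixel columns grow to the right and rows downward; lengths in mm; the calibration is good to about 2 mm. A picture is of the moment at which its call begins. calibration takes no time and is no camera call.
- finish_job(): hands the job in, once; it reports no verdict.
The state is a dict: "clock": time; "qpos": joint angles; "qd": joint speeds; "tau": joint torques, N m; "eef_pos": TCP position; "tool_rot": TCP orientation; "force": force on the tool from outside, world axes, zero at the start; "torque": the same for the moment, N m; "width": finger opening in mm.
Only numpy, scipy, OpenCV 4.12 (cv2) and the standard library are available. Lean on these libraries where they do the work, as an engineer would, in place of code of your own. Each camera call takes 0.05 s, during which the arm holds its last target.

### The job

One of the three sealed parts cases on the bench has a loose part in it. From your left to your right, take each case, lift it clear of the bench, give it a few brisk shakes back and forth and stand it back where it was; then pick up the one that rattles and hold it out level over the middle of the black rubber mat, about 10 cm up, leaving the other things on the bench alone. If the last one rattles you may keep it in hand; finish while still holding the case there, do not set it down.

Things in the scene. Friction and masses are not known exactly. Their poses are not given: they have to be found in the camera images.
- case_left: Sealed grey plastic parts case, black lid, 130 long x 62 wide x 76 high, 0.5 to 0.65 kg; origin at the centre of its underside, x along its length, y across its width, z up; all three look alike. The left one seen from the robot (largest y). Grasp any of them across the flat long sides at mid-length, 45 to 55 above the underside, with about 40 N.
- case_middle: Sealed grey plastic parts case, black lid, 130 long x 62 wide x 76 high, 0.5 to 0.65 kg; origin at the centre of its underside, x along its length, y across its width, z up; all three look alike. The middle one. In the one that rattles a steel part (0.26 kg, 40 across) rolls freely along the length, 40 either way from the middle, and knocks at the ends (kicks of 2 to 5 N at the end of 100 mm strokes); packed contents weigh the same but stay put.
- case_right: Sealed grey plastic parts case, black lid, 130 long x 62 wide x 76 high, 0.5 to 0.65 kg; origin at the centre of its underside, x along its length, y across its width, z up; all three look alike. The right one (smallest y). Tipped end-down by 0.08 rad and held 0.5 s, first one way, then the other, the loose part runs to the low end: the moment at the wrist swings 0.2 N m less than with a packed case.
- mat: black rubber handover mat, 140 x 200 x 4 thick, lying flat and fixed beyond the cases; origin at the centre of its underside, x along its short side, z up
Mind the look-alikes: they are no part of the job. What is shaped like the case_right but blue is not meant. What is shaped like the case_left but purple is not meant.

How it is judged (in metres and radians):
On the way, in this order (a step that is already met when the one before it is completed fails the run):
1. the left case, clear of the bench, is lifted and poised (height (world z) of case_left above 0.03 m and linear speed of case_left below 0.05 m/s and angular speed of case_left below 0.25 rad/s).
2. the left case, clear of the bench, is shaken briskly (height (world z) of case_left above 0.03 m and (linear speed of case_left above 0.1 m/s or angular speed of case_left above 0.5 rad/s)).
3. the left case, clear of the bench, checks or reverses at the end of a stroke (all of step 1).
4. the middle case, clear of the bench, is lifted and poised (height (world z) of case_middle above 0.03 m and linear speed of case_middle below 0.05 m/s and angular speed of case_middle below 0.25 rad/s).
5. the middle case, clear of the bench, is shaken briskly (height (world z) of case_middle above 0.03 m and (linear speed of case_middle above 0.1 m/s or angular speed of case_middle above 0.5 rad/s)).
6. the middle case, clear of the bench, checks or reverses at the end of a stroke (all of step 4).
7. the right case, clear of the bench, is lifted and poised (height (world z) of case_right above 0.03 m and linear speed of case_right below 0.05 m/s and angular speed of case_right below 0.25 rad/s).
8. the right case, clear of the bench, is shaken briskly (height (world z) of case_right above 0.03 m and (linear speed of case_right above 0.1 m/s or angular speed of case_right above 0.5 rad/s)).
9. the right case, clear of the bench, checks or reverses at the end of a stroke (all of step 7).
At the end, for the whole second after the job is handed in: The case that holds the loose part is gripped and still, its centre within 60 mm of the mat's centre seen from above, its underside 50 to 200 mm above the bench, tilted less than 0.25 rad; the other two stand upright on the bench, let go, within 40 mm of where they started (((distance between loose_part and case_left below 0.08 m and horizontal distance between case_left and mat below 0.06 m and height (world z) of case_left between 0.05 and 0.2 m and angle between case_left's own z axis and vertical below 0.25 rad and linear speed of case_left below 0.04 m/s and contact force between case_left and the fingers above 2 N and distance of each of case_middle, case_right from where it was at the start of the episode below 0.04 m and angle between each of case_middle, case_right's own z axis and vertical below 0.1 rad and height (world z) of each of case_middle, case_right below 0.01 m and contact force between each of case_middle, case_right and the fingers below 0.1 N) or (distance between loose_part and case_middle below 0.08 m and horizontal distance between case_middle and mat below 0.06 m and height (world z) of case_middle between 0.05 and 0.2 m and angle between case_middle's own z axis and vertical below 0.25 rad and linear speed of case_middle below 0.04 m/s and contact force between case_middle and the fingers above 2 N and distance of each of case_left, case_right from where it was at the start of the episode below 0.04 m and angle between each of case_left, case_right's own z axis and vertical below 0.1 rad and height (world z) of each of case_left, case_right below 0.01 m and contact force between each of case_left, case_right and the fingers below 0.1 N) or (distance between loose_part and case_right below 0.08 m and horizontal distance between case_right and mat below 0.06 m and height (world z) of case_right between 0.05 and 0.2 m and angle between case_right's own z axis and vertical below 0.25 rad and linear speed of case_right below 0.04 m/s and contact force between case_right and the fingers above 2 N and distance of each of case_left, case_middle from where it was at the start of the episode below 0.04 m and angle between each of case_left, case_middle's own z axis and vertical below 0.1 rad and height (world z) of each of case_left, case_middle below 0.01 m and contact force between each of case_left, case_middle and the fingers below 0.1 N))); the arm keeps its last pose, push and grip.
It fails at once if another thing on the bench is shifted by more than 30 mm (distance of any of tape, driver, spray, nut, collar, spanner, mug from where it was at the start of the episode above 0.03 m).
It also fails if it takes over 72 s, if anything falls off the work surface, if the arm or the gripper's body presses on something with over 40 N, if the wrist force passes 120 N, or if a joint passes its speed limit or range.

## Working session

There is one attempt and no reset: what is moved stays moved. The work goes in short steps, Python scripts to look and compute and a tool call to move; the robot and the scene stay as the last step left them, time stands still between calls to the robot, and variables do not carry over. Pictures are saved under pics/ and viewed, and the job is handed in when it is done.

Besides the shell and the picture viewer there is one more tool, called after "Emit:" as name(argument=value, ...), one argument or row to a line, values as JSON. play_rows: Moves the arm, as the interface text tells. Its arguments: {"type":"object","properties":{"targets":{"type":"array"}},"required":["targets"]}

```bash
mkdir -p pics; python3 - <<'E'
from cell import *
import cv2
for n in("top","side"):
    p,d=get_image(n); cv2.imwrite(f"pics/{n}0.png",p); 
    import numpy as np; np.save(f"pics/{n}0.npy",d)
    c=calibration(n); print(n,c)
print(read_state())
E
```

```text
top {'K': array([[424.64496096,   0.        , 320.81504626],
       [  0.        , 424.64496096, 201.84820835],
       [  0.        ,   0.        ,   1.        ]]), 'R': array([[ 0.00951423, -0.99995217,  0.00226534],
       [-0.99810294, -0.00963439, -0.06080873],
       [ 0.06082765, -0.00168249, -0.99814687]]), 't': array([ -62.12173674,  457.19958068, 1143.16572271])}
side {'K': array([[431.44923625,   0.        , 325.09760395],
       [  0.        , 431.44923625, 205.27746623],
       [  0.        ,   0.        ,   1.        ]]), 'R': array([[-0.73001455, -0.68309396, -0.02147996],
       [-0.41710835,  0.47021572, -0.77776462],
       [ 0.54138653, -0.55882002, -0.62818851]]), 't': array([ 296.54611702,  255.55387678, 1056.03665792])}
{'clock': 0.1, 'qpos': array([ 1.1422015 ,  0.6292427 ,  0.03842156,  1.51825903, -0.02702174,
        0.9963289 , -0.01999269]), 'qd': array([ 0.00121895, -0.00175719,  0.0001423 , -0.00224914,  0.00142296,
       -0.00132014, -0.00023931]), 'tau': array([ 2.84104499e-03, -5.64534187e+01,  1.23084571e+00, -1.93977034e+01,
        1.14080802e-02,  5.40000445e-03, -6.60683327e-06]), 'eef_pos': array([ 230.52445855, -607.14458164,  230.49058616]), 'tool_rot': array([-3.14157762e+00,  1.72127157e-03, -1.20798704e+00]), 'force': array([-0.39439381,  0.42798769, -0.95683461]), 'torque': array([-0.00901287,  0.00850373,  0.04856258]), 'width': 85.28360140907108}
```

View pics/top0.png

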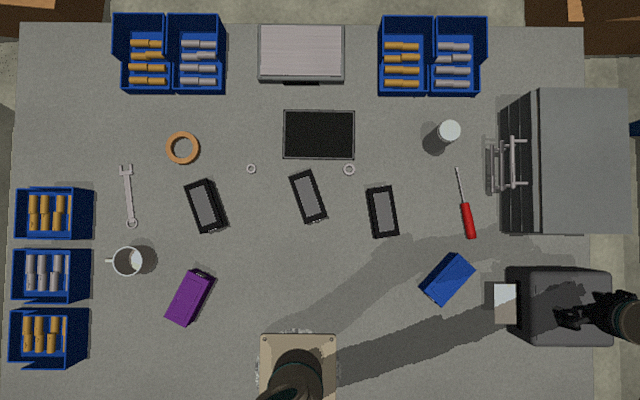

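View pics/side0.png

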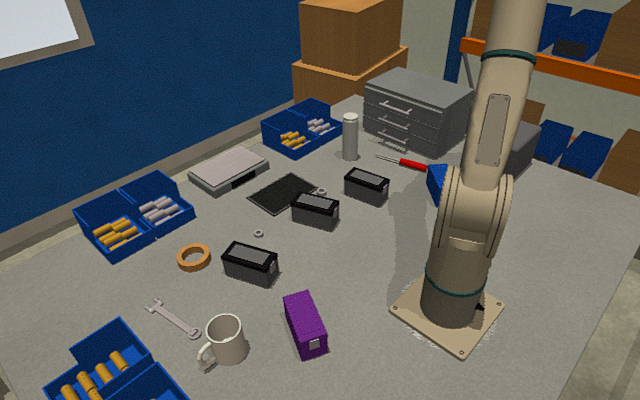

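The top view shows the three cases near (206,206), (308,196) and (382,211) and the mat at (319,134). The purple decoy is at (190,297) and the blue one at (447,280).

```bash
cat > h.py <<'E'
from cell import *
import cv2, numpy as np
def cloud(n,d):
    c=calibration(n);K=c["K"];v,u=np.indices(d.shape)
    P=np.stack([(u-K[0,2])/K[0,0]*d,(v-K[1,2])/K[1,1]*d,d],-1)
    return (P-c["t"])@c["R"]
def cases(p,d,n="top",prior=((206,206),(308,196),(382,211)),r=45):
    W=cloud(n,d); out=[]
    for (u,v) in prior:
        m=np.zeros(d.shape,bool); m[v-r:v+r,u-r:u+r]=1
        m&=(W[...,2]>66)&(W[...,2]<86)&(d>0)
        k,l,s,_=cv2.connectedComponentsWithStats(m.astype(np.uint8))
        i=1+np.argmax(s[1:,4]); q=W[l==i]
        (c,wh,a)=cv2.minAreaRect(q[:,:2].astype(np.float32))
        B=cv2.boxPoints((c,wh,a)); e=[B[1]-B[0],B[2]-B[1]]; e=max(e,key=np.linalg.norm)
        yaw=np.degrees(np.arctan2(e[1],e[0]))
        yaw=(yaw+90)%180-90
        out.append((np.round(c,1),np.round(wh,1),round(float(yaw),1),np.round(np.median(q[:,2]),1),len(q)))
    return out
E
python3 - <<'E'
from h import *
p=cv2.imread("pics/top0.png");d=np.load("pics/top0.npy")
for o in cases(p,d): print(o)
W=cloud("top",d)
m=(p.max(2)<60); mm=np.zeros_like(m); mm[105:165,275:362]=1; m&=mm
k,l,s,_=cv2.connectedComponentsWithStats(m.astype(np.uint8)); i=1+np.argmax(s[1:,4]);q=W[l==i]
print(cv2.minAreaRect(q[:,:2].astype(np.float32)),np.median(q[:,2]))
for u,v in((251,169),(349,170),(183,148),(448,130),(465,215),(440,140)):print(W[v,u])
q=W[110:155,425:465].reshape(-1,3);q=q[q[:,2]>30];print("spray",q.min(0),q.max(0))
E
```

```text
(array([443.1, 247.8]), array([135.6,  65.1]), 21.3, np.float64(75.7), 1291)
(array([469.7, -21.8]), array([135.3,  62.8]), 19.8, np.float64(75.4), 1247)
(array([ 432.1, -218.4]), array([134.9,  64.2]), 10.2, np.float64(75.2), 1261)
((548.854736328125, -49.32318115234375), (186.38221740722656, 322.90875244140625), 89.88652038574219) 2.983305129454958
[547.65874484 136.18003389   1.85463681]
[ 547.90555574 -135.07413193   -0.82260505]
[604.46527717 325.89623323   1.58103951]
[ 622.61965088 -358.78990591  170.43243783]
[ 425.3936823  -447.38011712   23.18548769]
[ 602.36729458 -344.94627092  151.4071231 ]
spray [ 387.38720503 -388.7447125    30.55039244] [ 650.8076282   -55.7905577  1168.98973622]
```

Emit:
play_rows(
  targets=[
    {"slide":[-36,-47,3],"turn":[0,0,0],"hand":85},
    {"slide":[-36,-47,3],"turn":[0,0,0],"hand":85},
    {"slide":[-36,-47,3],"turn":[0,0,0],"hand":85},
    {"slide":[-36,-47,3],"turn":[0,0,0],"hand":85},
    {"slide":[-36,-47,3],"turn":[0,0,0],"hand":85},
  ],
)

```text
clock: 0.72
eef_pos: [387.3, -354.2, 216.1]
tool_rot: [-3.142, 0.0, -1.208]
force: [0.5, -0.6, -0.5]
width: 85.2
```

```bash
cat >> h.py <<'E'
from scipy.spatial.transform import Rotation as Ro
def go(x,y,z,yaw=None):
    s=read_state(); R=Ro.from_euler("xyz",s["tool_rot"]); 
    D=R.inv().apply(np.array([x,y,z])-s["eef_pos"]) 
    print("clock",round(s["clock"],2),"pos",s["eef_pos"].round(1),"rpy deg",np.degrees(s["tool_rot"]).round(1),"w",round(s["width"],1))
    print("slide",D.round(1),"rows",round(float(np.linalg.norm(D)/62.5),2))
    if yaw is not None:
        T=Ro.from_euler("xyz",[180,0,yaw],degrees=True); print("turn",np.degrees((R.inv()*T).as_rotvec()).round(2))
    print("q",s["qpos"].round(2),"F",s["force"].round(1),"M",s["torque"].round(2))
E
python3 - <<'E'
from h import *
d=np.load("pics/top0.npy");W=cloud("top",d)
for u,v in((284,110),(355,110),(354,159),(283,159),(319,134)):print(W[v,u].round())
go(443,248,200,-68.7)
E
```

```text
[713.  47.   5.]
[ 717. -151.   -2.]
[ 578. -149.    1.]
[578.  49.  -5.]
[647. -51.   3.]
clock 0.72 pos [ 387.3 -354.2  216.1] rpy deg [-180.     0.   -69.2] w 85.2
slide [-543.2 -265.8   16.2] rows 9.68
turn [-0.    0.01 -0.52]
q [ 0.67  0.47  0.03  1.88 -0.02  0.79 -0.5 ] F [ 0.5 -0.6 -0.5] M [-0.01 -0.02 -0.03]
```

Emit:
play_rows(
  targets=[
    {"slide":[-54.3,-26.6,1.6],"turn":[0,0,0],"hand":85},
    {"slide":[-54.3,-26.6,1.6],"turn":[0,0,0],"hand":85},
    {"slide":[-54.3,-26.6,1.6],"turn":[0,0,0],"hand":85},
    {"slide":[-54.3,-26.6,1.6],"turn":[0,0,0],"hand":85},
    {"slide":[-54.3,-26.6,1.6],"turn":[0,0,0],"hand":85},
  ],
)

```text
clock: 1.35
eef_pos: [414.5, -53.1, 208.3]
tool_rot: [-3.141, -0.0, -1.208]
force: [1.2, -0.2, 0.7]
width: 84.9
```

Emit:
play_rows(
  targets=[
    {"slide":[-54.3,-26.6,1.6],"turn":[0,0,0],"hand":85},
    {"slide":[-54.3,-26.6,1.6],"turn":[0,0,0],"hand":85},
    {"slide":[-54.3,-26.6,1.6],"turn":[0,0,0],"hand":85},
    {"slide":[-54.3,-26.6,1.6],"turn":[0,0,0],"hand":85},
    {"slide":[-54.3,-26.6,1.6],"turn":[0,0,0],"hand":85},
  ],
)

```text
clock: 1.98
eef_pos: [442.4, 247.9, 200.1]
tool_rot: [3.141, -0.0, -1.208]
force: [1.2, -0.3, 0.3]
width: 85.0
```

```bash
python3 - <<'E'
from h import *
go(443,248,100,-68.7)
E
```

```text
clock 1.98 pos [442.4 247.9 200.1] rpy deg [180.   -0.  -69.2] w 85.0
slide [ 1.000e-01 -6.000e-01  1.001e+02] rows 1.6
turn [ 0.01 -0.02 -0.51]
q [-0.55  0.47 -0.03  1.95  0.02  0.73 -1.79] F [ 1.2 -0.3  0.3] M [ 0.02 -0.04  0.04]
```

Emit:
play_rows(
  targets=[
    {"slide":[0,-0.5,45],"turn":[0,0,-0.5],"hand":85},
    {"slide":[0,0,45],"turn":[0,0,0],"hand":85},
    {"slide":[0,0,30],"turn":[0,0,0],"hand":85},
    {"slide":[0,0,25],"turn":[0,0,0],"hand":85},
    {"slide":[0,0,24],"turn":[0,0,0],"hand":85},
  ],
)

```text
clock: 2.6
eef_pos: [442.8, 246.1, 30.1]
tool_rot: [3.141, -0.0, -1.199]
force: [0.5, -0.4, -0.2]
width: 85.1
```

Emit:
play_rows(
  targets=[
    {"slide":[0,0,0],"turn":[0,0,0],"hand":50},
    {"slide":[0,0,0],"turn":[0,0,0],"hand":50},
    {"slide":[0,0,0],"turn":[0,0,0],"hand":50},
    {"slide":[0,0,0],"turn":[0,0,0],"hand":50},
  ],
)

```text
clock: 3.1
eef_pos: [443.1, 246.2, 31.7]
tool_rot: [-3.141, -0.0, -1.199]
force: [-0.1, -0.5, -5.4]
width: 61.3
```

```bash
python3 - <<'E'
from h import *
go(443,248,100,-68.7)
p,d=get_image("side");cv2.imwrite("pics/s1.png",p)
E
```

```text
clock 3.1 pos [443.1 246.2  31.7] rpy deg [-180.    -0.   -68.7] w 61.3
slide [ -1.8  -0.6 -68.3] rows 1.09
turn [-0.02 -0.   -0.02]
q [-0.55  0.75 -0.02  2.06  0.04  0.33 -1.8 ] F [-0.1 -0.5 -5.4] M [-0.06 -0.05  0.04]
```

View pics/s1.png

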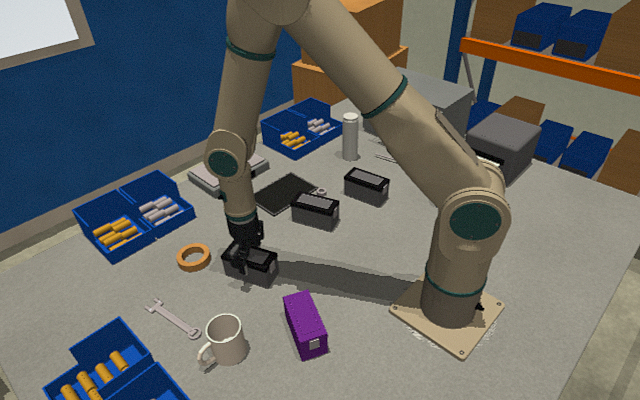

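Emit:
play_rows(
  targets=[
    {"slide":[0,0,-20],"turn":[0,0,0],"hand":50},
    {"slide":[0,0,-30],"turn":[0,0,0],"hand":50},
    {"slide":[0,0,-30],"turn":[0,0,0],"hand":50},
    {"slide":[0,0,0],"turn":[0,0,0],"hand":50},
    {"slide":[0,0,0],"turn":[0,0,0],"hand":50},
  ],
)

```text
clock: 3.78
eef_pos: [442.4, 245.8, 110.6]
tool_rot: [3.14, -0.0, -1.199]
force: [-0.6, -0.2, -6.3]
width: 61.8
```

Emit:
play_rows(
  targets=[
    {"slide":[0,50,0],"turn":[0,0,0],"hand":50},
    {"slide":[0,-50,0],"turn":[0,0,0],"hand":50},
    {"slide":[0,-50,0],"turn":[0,0,0],"hand":50},
    {"slide":[0,50,0],"turn":[0,0,0],"hand":50},
    {"slide":[0,50,0],"turn":[0,0,0],"hand":50},
  ],
)

```text
clock: 4.4
eef_pos: [394.8, 227.2, 109.4]
tool_rot: [3.138, -0.001, -1.2]
force: [-0.1, 0.7, -9.0]
width: 61.0
```

Emit:
play_rows(
  targets=[
    {"slide":[0,-50,0],"turn":[0,0,0],"hand":50},
    {"slide":[0,-50,0],"turn":[0,0,0],"hand":50},
    {"slide":[0,50,0],"turn":[0,0,0],"hand":50},
    {"slide":[0,0,0],"turn":[0,0,0],"hand":50},
    {"slide":[0,0,0],"turn":[0,0,0],"hand":50},
  ],
)

```text
clock: 5.03
eef_pos: [442.2, 245.8, 109.9]
tool_rot: [3.139, -0.0, -1.199]
force: [2.7, 1.2, -6.2]
width: 61.0
```

Emit:
play_rows(
  targets=[
    {"slide":[0,0,0],"turn":[4.6,0,0],"hand":50},
    {"slide":[0,0,0],"turn":[0,0,0],"hand":50},
    {"slide":[0,0,0],"turn":[0,0,0],"hand":50},
    {"slide":[0,0,0],"turn":[0,0,0],"hand":50},
    {"slide":[0,0,0],"turn":[0,0,0],"hand":50},
  ],
)

```text
clock: 5.65
eef_pos: [443.5, 246.4, 111.3]
tool_rot: [-3.061, 0.0, -1.2]
force: [1.5, 0.1, -6.9]
width: 61.6
```

```bash
cat >> h.py <<'E'
def mom():
    s=read_state(); R=Ro.from_euler("xyz",s["tool_rot"]).inv()
    print("tool-frame F",R.apply(s["force"]).round(2),"M",R.apply(s["torque"]).round(3),"pos",s["eef_pos"].round(1),"rpy",np.degrees(s["tool_rot"]).round(1),"w",round(s["width"],1))
E
python3 -c "
from h import *
mom()"
```

```text
tool-frame F [ 0.48 -0.91  6.97] M [-0.638 -0.253  0.006] pos [443.5 246.4 111.3] rpy [-175.4    0.   -68.7] w 61.6
```

Emit:
play_rows(
  targets=[
    {"slide":[0,0,0],"turn":[-9.2,0,0],"hand":50},
    {"slide":[0,0,0],"turn":[0,0,0],"hand":50},
    {"slide":[0,0,0],"turn":[0,0,0],"hand":50},
    {"slide":[0,0,0],"turn":[0,0,0],"hand":50},
    {"slide":[0,0,0],"turn":[0,0,0],"hand":50},
  ],
)

```text
clock: 6.28
eef_pos: [442.3, 246.0, 111.4]
tool_rot: [3.062, -0.0, -1.199]
force: [0.6, -1.9, -6.3]
width: 61.2
```

```bash
python3 -c "
from h import *
mom()"
```

```text
tool-frame F [ 2.01 -0.36  6.3 ] M [ 1.113  0.349 -0.24 ] pos [442.3 246.  111.4] rpy [175.4  -0.  -68.7] w 61.2
```

```bash
cat >> h.py <<'E'
def avg(n=6):
    L=[]
    for i in range(n):
        s=read_state(); R=Ro.from_euler("xyz",s["tool_rot"]).inv()
        L.append(np.r_[R.apply(s["force"]),R.apply(s["torque"])]); get_image("side")
    L=np.array(L); print("mean",L.mean(0).round(3),"sd",L.std(0).round(3),"clock",s["clock"],"w",s["width"])
    return L
E
python3 -c "
from h import *
avg()"
```

```text
mean [ 0.462 -1.734  5.975  0.52   0.103  0.023] sd [1.278 1.233 1.476 0.507 0.28  0.159] clock 6.525 w 61.49071257462282
```

Emit:
play_rows(
  targets=[
    {"slide":[0,0,0],"turn":[9.2,0,0],"hand":50},
    {"slide":[0,0,0],"turn":[0,0,0],"hand":50},
    {"slide":[0,0,0],"turn":[0,0,0],"hand":50},
    {"slide":[0,0,0],"turn":[0,0,0],"hand":50},
    {"slide":[0,0,0],"turn":[0,0,0],"hand":50},
  ],
)

```text
clock: 7.2
eef_pos: [443.8, 246.5, 111.3]
tool_rot: [-3.061, 0.0, -1.2]
force: [1.3, 0.6, -7.5]
width: 61.0
```

```bash
python3 -c "
from h import *
avg()"
```

```text
mean [ 0.349  1.145  6.118 -0.518 -0.079 -0.054] sd [0.365 1.41  1.418 0.467 0.264 0.174] clock 7.45 w 61.20173226940535
```

```bash
python3 -c "
from h import *
np.set_printoptions(suppress=True,linewidth=160)
for i in range(12):
    s=read_state(); R=Ro.from_euler('xyz',s['tool_rot']).inv()
    print(R.apply(s['torque']).round(2),R.apply(s['force']).round(2),s['tau'].round(3),s['qpos'][6].round(4)); get_image('side')
"
```

```text
[-0.43  0.25 -0.11] [0.25 1.2  5.37] [  0.204 -48.142   0.893 -12.28    0.06   -0.728  -0.069] -1.8292
[ 0.51  0.56 -0.41] [ 2.4   3.68 -0.09] [ -0.343 -48.644   0.602 -10.725   0.039  -0.197   0.008] -1.8292
[-0.95 -0.22 -0.03] [-0.85  2.51  5.69] [ -0.393 -47.895   0.431 -11.684   0.077  -0.426   0.06 ] -1.8292
[1.53 0.39 0.19] [ 0.24 -2.02  4.11] [  0.141 -48.948   0.907 -12.405   0.112  -0.705  -0.007] -1.8292
[ 0.26  0.22 -0.08] [0.88 0.77 5.1 ] [  0.163 -48.673   0.569 -11.902   0.097  -0.465   0.085] -1.8292
[-1.1  -0.7  -0.03] [-0.71 -6.62 11.8 ] [ -0.184 -48.403   0.54  -12.082   0.064  -0.509   0.015] -1.8293
[-0.03  0.25  0.01] [ 0.84 -0.82  6.96] [ -0.207 -48.447   0.492 -11.524   0.03   -0.336   0.004] -1.8293
[-0.38  0.1   0.  ] [0.58 2.17 5.2 ] [ -0.121 -47.957   0.585 -11.349   0.162  -0.735   0.09 ] -1.8292
[-0.72  0.73  0.22] [-0.   -1.55  7.78] [  0.078 -48.416   0.545 -12.022   0.023  -0.605   0.028] -1.8292
[ 0.42 -0.53 -0.42] [-2.2   1.14  5.54] [ -0.114 -48.649   0.69  -11.188   0.141  -0.433  -0.022] -1.829
[-0.51  0.02 -0.41] [2.94 2.01 4.93] [ -0.221 -48.963   0.419 -11.314  -0.115  -0.484  -0.098] -1.8292
[-0.99 -0.34 -0.28] [-2.05  1.81  4.78] [ -0.654 -48.13    0.551 -11.112   0.004  -0.475  -0.125] -1.8292
```

```bash
cat >> h.py <<'E'
def samp(tag,n=50):
    L=[]
    for i in range(n):
        s=read_state(); R=Ro.from_euler("xyz",s["tool_rot"]).inv()
        L.append(np.r_[s["tau"],R.apply(s["torque"]),s["qpos"]]); get_image("side")
    L=np.array(L); np.save(tag+".npy",L); m=L.mean(0);e=L.std(0)/n**.5
    print(tag,"tau4-7",m[3:7].round(3),e[3:7].round(3),"M",m[7:10].round(3),e[7:10].round(3),"q",m[10:].round(3),"clock",s["clock"],"w",s["width"])
E
python3 -c "
from h import *
samp('Lp',45)"
```

```text
Lp tau4-7 [-11.819   0.058  -0.522   0.   ] [0.035 0.004 0.01  0.004] M [-0.164  0.008 -0.005] [0.044 0.025 0.006] q [-0.566  0.584 -0.011  2.097  0.06   0.382 -1.829] clock 10.3 w 61.23752850446592
```

Emit:
play_rows(
  targets=[
    {"slide":[0,0,0],"turn":[-9.2,0,0],"hand":50},
    {"slide":[0,0,0],"turn":[0,0,0],"hand":50},
    {"slide":[0,0,0],"turn":[0,0,0],"hand":50},
    {"slide":[0,0,0],"turn":[0,0,0],"hand":50},
    {"slide":[0,0,0],"turn":[0,0,0],"hand":50},
  ],
)

```text
clock: 10.98
eef_pos: [442.3, 246.1, 111.4]
tool_rot: [3.062, -0.0, -1.199]
force: [4.6, 0.2, -4.2]
width: 61.7
```

```bash
python3 -c "
from h import *
samp('Lm',45)
a=np.load('Lp.npy').mean(0);b=np.load('Lm.npy').mean(0);print((a-b)[3:10].round(3))
R=Ro.from_euler
go(443.1,246.2,31.7,-68.7)"
```

```text
Lm tau4-7 [-12.917  -0.068   0.499  -0.013] [0.075 0.016 0.035 0.009] M [ 0.301  0.047 -0.024] [0.128 0.054 0.035] q [-0.512  0.638 -0.061  1.949  0.035  0.634 -1.791] clock 13.175 w 61.21389440295594
[ 1.098  0.126 -1.021  0.013 -0.465 -0.039  0.019]
clock 13.22 pos [443.  246.2 111.3] rpy deg [175.4   0.  -68.7] w 61.2
slide [ 0.1 -6.4 79.4] rows 1.27
turn [ 4.6   0.   -0.01]
q [-0.51  0.64 -0.06  1.95  0.04  0.63 -1.79] F [ 1.4  0.9 -7.1] M [-0.12  0.21  0.16]
```

Emit:
play_rows(
  targets=[
    {"slide":[0,0,0],"turn":[4.6,0,0],"hand":50},
    {"slide":[0,0,35],"turn":[0,0,0],"hand":50},
    {"slide":[0,0,25],"turn":[0,0,0],"hand":50},
    {"slide":[0,0,13],"turn":[0,0,0],"hand":50},
    {"slide":[0,0,5],"turn":[0,0,0],"hand":50},
  ],
)

```text
clock: 13.85
eef_pos: [443.0, 246.3, 32.9]
tool_rot: [3.141, -0.0, -1.199]
force: [-4.4, -1.3, -2.6]
width: 61.3
```

```bash
python3 -c "
from h import *
go(443.1,246.2,31.7,-68.7)"
```

```text
clock 13.85 pos [443.  246.3  32.9] rpy deg [180.   -0.  -68.7] w 61.3
slide [ 0.1 -0.   1.2] rows 0.02
turn [ 0.03 -0.   -0.02]
q [-0.54  0.75 -0.03  2.06  0.06  0.33 -1.82] F [-4.4 -1.3 -2.6] M [-0.22  1.03 -0.1 ]
```

Emit:
play_rows(
  targets=[
    {"slide":[0,0,1.2],"turn":[0,0,0],"hand":50},
    {"slide":[0,0,0],"turn":[0,0,0],"hand":85},
    {"slide":[0,0,0],"turn":[0,0,0],"hand":85},
    {"slide":[0,0,0],"turn":[0,0,0],"hand":85},
    {"slide":[0,0,-20],"turn":[0,0,0],"hand":85},
  ],
)

```text
clock: 14.48
eef_pos: [442.4, 245.8, 51.8]
tool_rot: [3.14, -0.0, -1.199]
force: [-0.1, -0.4, -0.7]
width: 85.5
```

Emit:
play_rows(
  targets=[
    {"slide":[0,0,-50],"turn":[0,0,0],"hand":85},
    {"slide":[0,0,-50],"turn":[0,0,0],"hand":85},
  ],
)

```text
clock: 14.72
eef_pos: [442.8, 246.1, 153.5]
tool_rot: [3.141, -0.0, -1.199]
force: [0.8, 0.3, -0.3]
width: 84.8
```

```bash
python3 -c "
from h import *
go(469.7,-21.8,150,-70.2)
p,d=get_image('top');cv2.imwrite('pics/t2.png',p)
for o in cases(p,d):print(o)"
```

```text
clock 14.72 pos [442.8 246.1 153.5] rpy deg [180.   -0.  -68.7] w 84.8
slide [259.4  72.2   3.6] rows 4.31
turn [ 0.02 -0.01  1.49]
q [-0.53  0.54 -0.05  1.99  0.05  0.61 -1.81] F [ 0.8  0.3 -0.3] M [ 0.05 -0.02  0.03]
(array([418.3, 237.8]), array([70.6, 64.1]), 21.2, np.float64(75.6), 652)
(array([469.5, -21.8]), array([135.2,  63. ]), 19.9, np.float64(75.5), 1246)
(array([ 432. , -218.4]), array([135.7,  63.3]), 9.5, np.float64(75.3), 1264)
```

View pics/t2.png

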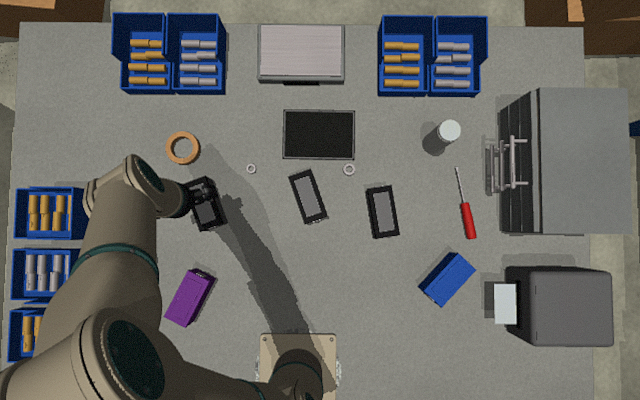

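The left case stands where it was, under the gripper at (206,205), and everything else is unmoved. Next is the middle case.

Emit:
play_rows(
  targets=[
    {"slide":[52,14.4,0],"turn":[0,0,1.5],"hand":85},
    {"slide":[52,14.4,0],"turn":[0,0,0],"hand":85},
    {"slide":[52,14.4,0],"turn":[0,0,0],"hand":85},
    {"slide":[52,14.4,0],"turn":[0,0,0],"hand":85},
    {"slide":[52,14.4,0],"turn":[0,0,0],"hand":85},
  ],
)

```text
clock: 15.4
eef_pos: [464.9, -24.4, 152.4]
tool_rot: [-3.14, -0.0, -1.225]
force: [0.6, 0.9, -0.6]
width: 85.3
```

```bash
python3 -c "
from h import *
go(469.7,-21.8,31,-70.2)"
```

```text
clock 15.4 pos [464.9 -24.4 152.4] rpy deg [-179.9   -0.   -70.2] w 85.3
slide [ -0.9  -5.2 121.4] rows 1.94
turn [-0.07 -0.02 -0.  ]
q [ 0.05  0.49 -0.08  2.1   0.08  0.55 -1.31] F [ 0.6  0.9 -0.6] M [ 0.05 -0.06 -0.01]
```

Emit:
play_rows(
  targets=[
    {"slide":[-0.9,-5.2,40],"turn":[0,0,0],"hand":85},
    {"slide":[0,0,30],"turn":[0,0,0],"hand":85},
    {"slide":[0,0,25],"turn":[0,0,0],"hand":85},
    {"slide":[0,0,26],"turn":[0,0,0],"hand":85},
    {"slide":[0,0,0],"turn":[0,0,0],"hand":50},
  ],
)

```text
clock: 16.02
eef_pos: [468.2, -20.0, 30.0]
tool_rot: [3.139, 0.001, -1.225]
force: [0.4, -0.7, 0.6]
width: 69.3
```

Emit:
play_rows(
  targets=[
    {"slide":[0,0,0],"turn":[0,0,0],"hand":50},
    {"slide":[0,0,0],"turn":[0,0,0],"hand":50},
    {"slide":[0,0,0],"turn":[0,0,0],"hand":50},
  ],
)

```text
clock: 16.4
eef_pos: [469.4, -19.8, 31.5]
tool_rot: [-3.141, 0.0, -1.225]
force: [0.5, -0.4, -5.1]
width: 61.6
```

```bash
python3 -c "
from h import *
go(469.7,-21.8,111,-70.2)"
```

```text
clock 16.4 pos [469.4 -19.8  31.5] rpy deg [-180.     0.   -70.2] w 61.6
slide [  2.    0.3 -79.5] rows 1.27
turn [-0.04  0.01  0.  ]
q [ 0.01  0.73 -0.04  2.16  0.11  0.25 -1.36] F [ 0.5 -0.4 -5.1] M [-0.   -0.05 -0.02]
```

Emit:
play_rows(
  targets=[
    {"slide":[0,0,-20],"turn":[0,0,0],"hand":50},
    {"slide":[0,0,-30],"turn":[0,0,0],"hand":50},
    {"slide":[0,0,-30],"turn":[0,0,0],"hand":50},
    {"slide":[0,0,0],"turn":[0,0,0],"hand":50},
    {"slide":[0,0,0],"turn":[0,0,0],"hand":50},
  ],
)

```text
clock: 17.02
eef_pos: [468.5, -20.0, 110.4]
tool_rot: [3.141, 0.0, -1.225]
force: [0.2, -0.7, -5.6]
width: 61.3
```

Emit:
play_rows(
  targets=[
    {"slide":[0,50,0],"turn":[0,0,0],"hand":50},
    {"slide":[0,-50,0],"turn":[0,0,0],"hand":50},
    {"slide":[0,-50,0],"turn":[0,0,0],"hand":50},
    {"slide":[0,50,0],"turn":[0,0,0],"hand":50},
    {"slide":[0,50,0],"turn":[0,0,0],"hand":50},
  ],
)

```text
clock: 17.65
eef_pos: [421.3, -36.8, 109.6]
tool_rot: [3.14, 0.001, -1.224]
force: [-5.6, -2.2, -3.9]
width: 60.6
```

Emit:
play_rows(
  targets=[
    {"slide":[0,-50,0],"turn":[0,0,0],"hand":50},
    {"slide":[0,-50,0],"turn":[0,0,0],"hand":50},
    {"slide":[0,50,0],"turn":[0,0,0],"hand":50},
    {"slide":[0,0,0],"turn":[0,0,0],"hand":50},
    {"slide":[0,0,0],"turn":[0,0,0],"hand":50},
  ],
)

```text
clock: 18.27
eef_pos: [468.2, -20.1, 109.9]
tool_rot: [3.139, 0.001, -1.226]
force: [-1.9, -4.1, -4.8]
width: 61.0
```

```bash
python3 -c "
from h import *
go(506.4,-21.2,111.3,-100.2)"
```

```text
clock 18.27 pos [468.2 -20.1 109.9] rpy deg [179.9   0.  -70.2] w 61.0
slide [ 13.9 -35.6  -1.5] rows 0.61
turn [1.500e-01 1.000e-02 2.998e+01]
q [ 0.03  0.58 -0.07  2.12  0.09  0.45 -1.34] F [-1.9 -4.1 -4.8] M [-0.57  0.73 -0.01]
```

Emit:
play_rows(
  targets=[
    {"slide":[13.9,-35.6,0],"turn":[0,0,0],"hand":50},
    {"slide":[0,0,0],"turn":[0,0,10],"hand":50},
    {"slide":[0,0,0],"turn":[0,0,10],"hand":50},
    {"slide":[0,0,0],"turn":[0,0,10],"hand":50},
    {"slide":[0,0,0],"turn":[4.6,0,0],"hand":50},
  ],
)

```text
clock: 18.9
eef_pos: [509.8, -20.9, 110.4]
tool_rot: [-3.058, 0.0, -1.75]
force: [3.0, -1.7, -10.1]
width: 61.2
```

Emit:
play_rows(
  targets=[
    {"slide":[0,0,0],"turn":[0,0,0],"hand":50},
    {"slide":[0,0,0],"turn":[0,0,0],"hand":50},
    {"slide":[0,0,0],"turn":[0,0,0],"hand":50},
    {"slide":[0,0,0],"turn":[0,0,0],"hand":50},
    {"slide":[0,0,0],"turn":[0,0,0],"hand":50},
  ],
)

```text
clock: 19.52
eef_pos: [507.7, -21.2, 111.1]
tool_rot: [-3.061, 0.0, -1.749]
force: [0.2, 0.2, -5.8]
width: 61.2
```

```bash
python3 -c "
from h import *
mom()
samp('Mp',40)"
```

```text
tool-frame F [-0.22  0.31  5.8 ] M [-0.101 -0.001  0.029] pos [507.7 -21.2 111.1] rpy [-175.4    0.  -100.2] w 61.2
Mp tau4-7 [-1.1609e+01  1.4000e-02 -4.6100e-01 -6.0000e-03] [0.029 0.008 0.024 0.006] M [-0.229  0.017  0.015] [0.072 0.025 0.02 ] q [-0.079  0.588  0.078  2.096 -0.075  0.381 -1.696] clock 21.475 w 61.203035054860244
```

Emit:
play_rows(
  targets=[
    {"slide":[0,0,0],"turn":[-9.2,0,0],"hand":50},
    {"slide":[0,0,0],"turn":[0,0,0],"hand":50},
    {"slide":[0,0,0],"turn":[0,0,0],"hand":50},
    {"slide":[0,0,0],"turn":[0,0,0],"hand":50},
    {"slide":[0,0,0],"turn":[0,0,0],"hand":50},
  ],
)

```text
clock: 22.15
eef_pos: [506.6, -20.9, 111.2]
tool_rot: [3.061, -0.0, -1.749]
force: [-1.9, -0.4, -2.5]
width: 61.4
```

```bash
python3 -c "
from h import *
samp('Mm',40)
a=np.load('Mp.npy').mean(0);b=np.load('Mm.npy').mean(0);print((a-b)[3:10].round(3))
go(469.4,-19.8,111,-70.2)"
```

```text
Mm tau4-7 [-1.2621e+01 -4.5000e-02  6.1800e-01  2.0000e-03] [0.037 0.013 0.02  0.005] M [ 0.33  -0.025 -0.04 ] [0.075 0.036 0.026] q [-0.042  0.641  0.057  1.949 -0.081  0.634 -1.676] clock 24.1 w 61.334802365230445
[ 1.012  0.059 -1.079 -0.008 -0.558  0.043  0.055]
clock 24.15 pos [507.5 -21.1 111.1] rpy deg [ 175.4   -0.  -100.2] w 61.2
slide [ 5.5 37.6  3.2] rows 0.61
turn [  4.49   1.2  -30.  ]
q [-0.04  0.64  0.06  1.95 -0.08  0.63 -1.68] F [-0.6 -0.2 -4.7] M [-0.05 -0.26 -0.01]
```

Emit:
play_rows(
  targets=[
    {"slide":[0,0,0],"turn":[4.6,0,0],"hand":50},
    {"slide":[0,0,0],"turn":[0,0,-10],"hand":50},
    {"slide":[0,0,0],"turn":[0,0,-10],"hand":50},
    {"slide":[0,0,0],"turn":[0,0,-10],"hand":50},
    {"slide":[-13.9,35.6,0],"turn":[0,0,0],"hand":50},
  ],
)

```text
clock: 24.78
eef_pos: [472.8, -20.0, 111.5]
tool_rot: [-3.135, -0.001, -1.224]
force: [-0.2, -0.3, -6.1]
width: 61.4
```

Emit:
play_rows(
  targets=[
    {"slide":[0,0,0],"turn":[0,0,0],"hand":50},
  ],
)

```text
clock: 24.9
eef_pos: [464.3, -20.5, 110.7]
tool_rot: [3.134, 0.002, -1.226]
force: [0.7, 0.2, -5.4]
width: 61.1
```

```bash
python3 -c "
from h import *
go(469.4,-19.8,31.5,-70.2)"
```

```text
clock 24.9 pos [464.3 -20.5 110.7] rpy deg [ 1.796e+02  1.000e-01 -7.020e+01] w 61.1
slide [ 1.2 -5.6 79.2] rows 1.27
turn [ 0.41  0.11 -0.04]
q [ 0.04  0.57 -0.08  2.13  0.1   0.45 -1.34] F [ 0.7  0.2 -5.4] M [ 0.06 -0.08  0.06]
```

Emit:
play_rows(
  targets=[
    {"slide":[0,0,0],"turn":[0,0,0],"hand":50},
    {"slide":[0,0,35],"turn":[0,0,0],"hand":50},
    {"slide":[0,0,25],"turn":[0,0,0],"hand":50},
    {"slide":[0,0,12],"turn":[0,0,0],"hand":50},
    {"slide":[0,0,6],"turn":[0,0,0],"hand":50},
  ],
)

```text
clock: 25.52
eef_pos: [475.5, -19.2, 34.3]
tool_rot: [-3.131, -0.003, -1.225]
force: [5.6, 2.5, -0.9]
width: 61.2
```

```bash
python3 -c "
from h import *
go(469.4,-19.8,31.5,-70.2)"
```

```text
clock 25.52 pos [475.5 -19.2  34.3] rpy deg [-179.4   -0.2  -70.2] w 61.2
slide [-1.5  6.   2.7] rows 0.11
turn [-0.61 -0.16  0.03]
q [ 0.02  0.73 -0.05  2.15  0.13  0.25 -1.37] F [ 5.6  2.5 -0.9] M [ 0.81 -1.96 -0.02]
```

Emit:
play_rows(
  targets=[
    {"slide":[0,0,0],"turn":[0,0,0],"hand":50},
    {"slide":[0,0,0],"turn":[0,0,0],"hand":50},
  ],
)

```text
clock: 25.78
eef_pos: [469.3, -20.2, 33.2]
tool_rot: [3.141, -0.0, -1.226]
force: [0.7, 0.7, -2.5]
width: 61.1
```

```bash
python3 -c "
from h import *
go(469.4,-19.8,31.5,-70.2)"
```

```text
clock 25.77 pos [469.3 -20.2  33.2] rpy deg [180.   -0.  -70.2] w 61.1
slide [-0.4 -0.2  1.7] rows 0.03
turn [ 0.01 -0.01 -0.02]
q [ 0.02  0.73 -0.05  2.16  0.13  0.26 -1.37] F [ 0.7  0.7 -2.5] M [ 0.02 -0.32  0.01]
```

Settled within 0.5 mm of where it was taken. Lower the last bit, release and rise.

Emit:
play_rows(
  targets=[
    {"slide":[0,0,1.7],"turn":[0,0,0],"hand":50},
    {"slide":[0,0,0],"turn":[0,0,0],"hand":85},
    {"slide":[0,0,0],"turn":[0,0,0],"hand":85},
    {"slide":[0,0,0],"turn":[0,0,0],"hand":85},
    {"slide":[0,0,-20],"turn":[0,0,0],"hand":85},
  ],
)

```text
clock: 26.4
eef_pos: [468.0, -20.1, 50.7]
tool_rot: [3.139, 0.001, -1.225]
force: [0.2, -0.8, -0.0]
width: 85.0
```

Emit:
play_rows(
  targets=[
    {"slide":[0,0,-50],"turn":[0,0,0],"hand":85},
    {"slide":[0,0,-50],"turn":[0,0,0],"hand":85},
  ],
)

```text
clock: 26.65
eef_pos: [468.6, -20.1, 152.4]
tool_rot: [3.14, 0.001, -1.225]
force: [0.9, -0.8, -1.0]
width: 84.7
```

```bash
python3 -c "
from h import *
go(432,-217.5,150,-80.2)
p,d=get_image('top');cv2.imwrite('pics/t3.png',p)
for o in cases(p,d):print(o)"
```

```text
clock 26.65 pos [468.6 -20.1 152.4] rpy deg [179.9   0.  -70.2] w 84.7
slide [173.4 101.2   2.5] rows 3.21
turn [0.09 0.02 9.99]
q [ 0.06  0.5  -0.11  2.09  0.09  0.56 -1.34] F [ 0.9 -0.8 -1. ] M [ 0.01 -0.09  0.01]Traceback (most recent call last):
  File "<string>", line 5, in <module>
    for o in cases(p,d):print(o)
             ~~~~~^^^^^
  File "h.py", line 13, in cases
    i=1+np.argmax(s[1:,4]); q=W[l==i]
        ~~~~~~~~~^^^^^^^^^
    return _wrapfunc(a, 'argmax', axis=axis, out=out, **kwds)
    return bound(*args, **kwds)
ValueError: attempt to get argmax of an empty sequence
```

Emit:
play_rows(
  targets=[
    {"slide":[43.4,25.3,0],"turn":[0,0,0],"hand":85},
    {"slide":[43.4,25.3,0],"turn":[0,0,0],"hand":85},
    {"slide":[43.4,25.3,0],"turn":[0,0,0],"hand":85},
    {"slide":[43.4,25.3,0],"turn":[0,0,10],"hand":85},
    {"slide":[0,0,0],"turn":[0,0,0],"hand":85},
  ],
)

```text
clock: 27.32
eef_pos: [431.1, -222.2, 151.3]
tool_rot: [3.14, -0.002, -1.409]
force: [-0.3, 1.0, -0.2]
width: 85.0
```

```bash
python3 -c "
from h import *
go(432,-217.5,31.5,-80.2)
p,d=get_image('top');cv2.imwrite('pics/t3.png',p)
for o in cases(p,d,prior=((206,206),(308,196))):print(o)"
```

```text
clock 27.32 pos [ 431.1 -222.2  151.3] rpy deg [ 1.799e+02 -1.000e-01 -8.070e+01] w 85.0
slide [ -4.8  -1.8 119.8] rows 1.92
turn [ 0.07 -0.12 -0.52]
q [ 0.47  0.52 -0.08  2.05  0.08  0.58 -1.07] F [-0.3  1.  -0.2] M [ 0.01 -0.    0.04]
(array([448.8, 250.1]), array([135.5,  64.8]), 21.8, np.float64(75.7), 1284)
(array([474.1, -16.7]), array([135.4,  63. ]), 18.5, np.float64(75.4), 1242)
```

View pics/t3.png

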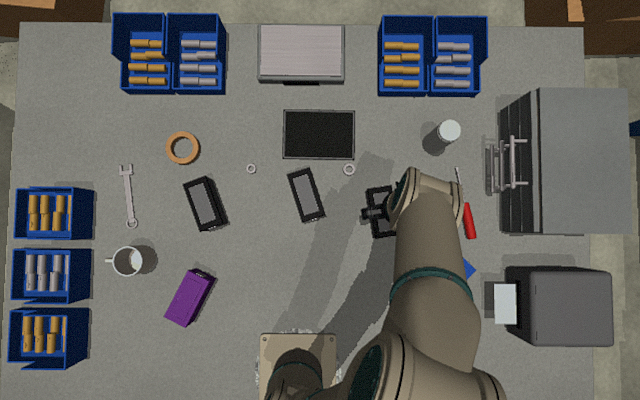

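Both shaken cases stand upright, 6–7 mm from where they started, and the gripper is over the right case at (380,212).

Emit:
play_rows(
  targets=[
    {"slide":[0,0,20],"turn":[0,0,0],"hand":85},
    {"slide":[0,0,20],"turn":[0,0,0],"hand":85},
    {"slide":[0,0,0],"turn":[0,0,0],"hand":85},
  ],
)

```text
clock: 27.75
eef_pos: [432.1, -215.6, 110.4]
tool_rot: [3.139, 0.003, -1.397]
force: [-0.9, 0.2, 0.0]
width: 85.0
```

```bash
python3 -c "
from h import *
go(432,-217.5,31.5,-80.2)"
```

```text
clock 27.75 pos [ 432.1 -215.6  110.4] rpy deg [179.9   0.2 -80. ] w 85.0
slide [ 2.1  0.2 78.9] rows 1.26
turn [0.14 0.15 0.17]
q [ 0.46  0.59 -0.07  2.08  0.09  0.48 -1.08] F [-0.9  0.2  0. ] M [-0.01 -0.03  0.02]
```

Emit:
play_rows(
  targets=[
    {"slide":[0,0,30],"turn":[0,0,0],"hand":85},
    {"slide":[0,0,25],"turn":[0,0,0],"hand":85},
    {"slide":[0,0,24],"turn":[0,0,0],"hand":85},
    {"slide":[0,0,0],"turn":[0,0,0],"hand":85},
  ],
)

```text
clock: 28.25
eef_pos: [432.4, -216.4, 31.9]
tool_rot: [3.14, 0.002, -1.398]
force: [0.7, -0.6, 0.5]
width: 85.0
```

Emit:
play_rows(
  targets=[
    {"slide":[0,0,0],"turn":[0,0,0],"hand":50},
    {"slide":[0,0,0],"turn":[0,0,0],"hand":50},
    {"slide":[0,0,0],"turn":[0,0,0],"hand":50},
    {"slide":[0,0,0],"turn":[0,0,0],"hand":50},
  ],
)

```text
clock: 28.75
eef_pos: [434.3, -218.7, 34.1]
tool_rot: [-3.138, -0.003, -1.4]
force: [0.1, -1.3, 7.3]
width: 61.4
```

```bash
python3 -c "
from h import *
go(432,-217.5,31.5,-80.2)"
```

```text
clock 28.75 pos [ 434.3 -218.7   34.1] rpy deg [-1.798e+02 -1.000e-01 -8.020e+01] w 61.4
slide [-1.6  2.   2.5] rows 0.06
turn [-0.18 -0.14 -0.03]
q [ 0.44  0.74 -0.05  2.12  0.11  0.29 -1.1 ] F [ 0.1 -1.3  7.3] M [-0.14 -0.01  0.06]
```

Emit:
play_rows(
  targets=[
    {"slide":[0,0,-20],"turn":[0,0,0],"hand":50},
    {"slide":[0,0,-30],"turn":[0,0,0],"hand":50},
    {"slide":[0,0,-28],"turn":[0,0,0],"hand":50},
    {"slide":[0,0,0],"turn":[0,0,0],"hand":50},
    {"slide":[0,0,0],"turn":[0,0,0],"hand":50},
  ],
)

```text
clock: 29.38
eef_pos: [432.0, -217.2, 109.7]
tool_rot: [3.14, 0.001, -1.4]
force: [-0.2, 0.2, -5.4]
width: 61.6
```

Emit:
play_rows(
  targets=[
    {"slide":[0,50,0],"turn":[0,0,0],"hand":50},
    {"slide":[0,-50,0],"turn":[0,0,0],"hand":50},
    {"slide":[0,-50,0],"turn":[0,0,0],"hand":50},
    {"slide":[0,50,0],"turn":[0,0,0],"hand":50},
    {"slide":[0,50,0],"turn":[0,0,0],"hand":50},
  ],
)

```text
clock: 30.0
eef_pos: [382.0, -225.3, 108.8]
tool_rot: [3.139, 0.002, -1.398]
force: [-2.3, -1.2, -5.2]
width: 61.0
```

Emit:
play_rows(
  targets=[
    {"slide":[0,-50,0],"turn":[0,0,0],"hand":50},
    {"slide":[0,-50,0],"turn":[0,0,0],"hand":50},
    {"slide":[0,50,0],"turn":[0,0,0],"hand":50},
    {"slide":[0,0,0],"turn":[0,0,0],"hand":50},
    {"slide":[0,0,0],"turn":[0,0,0],"hand":50},
  ],
)

```text
clock: 30.62
eef_pos: [431.8, -217.4, 109.2]
tool_rot: [3.14, 0.001, -1.4]
force: [0.4, 0.8, -5.3]
width: 60.9
```

Emit:
play_rows(
  targets=[
    {"slide":[0,0,0],"turn":[0,0,0],"hand":50},
    {"slide":[0,0,0],"turn":[0,0,0],"hand":50},
  ],
)

```text
clock: 30.88
eef_pos: [433.2, -217.5, 110.2]
tool_rot: [-3.141, 0.0, -1.4]
force: [-1.2, 1.3, -4.7]
width: 61.1
```

```bash
python3 -c "
from h import *
a=np.radians(-26.6)
go(506.8*np.cos(a),506.8*np.sin(a),111.3,-26.6-97.8)"
```

```text
clock 30.88 pos [ 433.2 -217.5  110.2] rpy deg [-180.     0.   -80.2] w 61.1
slide [ 12.7 -18.1  -1.1] rows 0.35
turn [-0.000e+00  1.000e-02  4.421e+01]
q [ 0.46  0.59 -0.07  2.08  0.09  0.47 -1.08] F [-1.2  1.3 -4.7] M [ 0.09 -0.32 -0.  ]
```

Emit:
play_rows(
  targets=[
    {"slide":[12.7,-18.1,-1],"turn":[0,0,0],"hand":50},
    {"slide":[0,0,0],"turn":[0,0,10.5],"hand":50},
    {"slide":[0,0,0],"turn":[0,0,10.5],"hand":50},
    {"slide":[0,0,0],"turn":[0,0,10.5],"hand":50},
    {"slide":[0,0,0],"turn":[0,0,10.5],"hand":50},
  ],
)

```text
clock: 31.5
eef_pos: [453.0, -226.9, 111.3]
tool_rot: [-3.142, 0.0, -2.138]
force: [-1.5, 0.9, -6.0]
width: 61.3
```

Emit:
play_rows(
  targets=[
    {"slide":[0,0,0],"turn":[0,0,2.2],"hand":50},
    {"slide":[0,0,0],"turn":[4.6,0,0],"hand":50},
    {"slide":[0,0,0],"turn":[0,0,0],"hand":50},
    {"slide":[0,0,0],"turn":[0,0,0],"hand":50},
    {"slide":[0,0,0],"turn":[0,0,0],"hand":50},
  ],
)

```text
clock: 32.12
eef_pos: [453.6, -227.6, 111.5]
tool_rot: [-3.061, 0.0, -2.171]
force: [1.5, -0.9, -4.8]
width: 61.3
```

Emit:
play_rows(
  targets=[
    {"slide":[0,0,0],"turn":[0,0,0],"hand":50},
    {"slide":[0,0,0],"turn":[0,0,0],"hand":50},
    {"slide":[0,0,0],"turn":[0,0,0],"hand":50},
  ],
)

```text
clock: 32.5
eef_pos: [452.8, -227.1, 111.4]
tool_rot: [-3.061, 0.0, -2.171]
force: [-0.2, -0.2, -5.1]
width: 61.6
```

```bash
python3 -c "
from h import *
mom()
samp('Rp',40)"
```

```text
tool-frame F [0.27 0.48 5.07] M [-0.14  -0.057 -0.052] pos [ 452.8 -227.1  111.4] rpy [-175.4    0.  -124.4] w 61.6
Rp tau4-7 [-11.527   0.013  -0.499   0.   ] [0.001 0.    0.    0.   ] M [-0.148 -0.007  0.009] [0.054 0.005 0.004] q [ 0.302  0.59   0.14   2.1   -0.169  0.382 -1.601] clock 34.45 w 61.05245985128394
```

Emit:
play_rows(
  targets=[
    {"slide":[0,0,0],"turn":[-9.2,0,0],"hand":50},
    {"slide":[0,0,0],"turn":[0,0,0],"hand":50},
    {"slide":[0,0,0],"turn":[0,0,0],"hand":50},
    {"slide":[0,0,0],"turn":[0,0,0],"hand":50},
    {"slide":[0,0,0],"turn":[0,0,0],"hand":50},
  ],
)

```text
clock: 35.12
eef_pos: [452.2, -226.7, 111.5]
tool_rot: [3.062, 0.0, -2.171]
force: [1.1, -1.0, -5.3]
width: 61.4
```

```bash
python3 -c "
from h import *
samp('Rm',40)
for k in 'LMR':
  A=np.load(k+'p.npy');B=np.load(k+'m.npy')
  for lo in (0,10): print(k,lo,(A[lo:].mean(0)-B[lo:].mean(0))[3:10].round(3),(np.median(A,0)-np.median(B,0))[5:8].round(3))
go(433.2,-217.5,111,-80.2)"
```

```text
Rm tau4-7 [-12.535   0.      0.534   0.   ] [0.005 0.    0.001 0.   ] M [0.212 0.024 0.006] [0.154 0.048 0.007] q [ 0.327  0.643  0.14   1.954 -0.163  0.635 -1.594] clock 37.075 w 61.33120212539826
L 0 [ 1.098  0.126 -1.021  0.013 -0.465 -0.039  0.019] [-1.034  0.005 -0.409]
L 10 [ 1.09   0.128 -1.012  0.015 -0.466 -0.02   0.033] [-1.034  0.005 -0.409]
M 0 [ 1.012  0.059 -1.079 -0.008 -0.558  0.043  0.055] [-1.035 -0.002 -0.387]
M 10 [ 1.083  0.064 -1.065 -0.007 -0.424  0.     0.069] [-1.035 -0.002 -0.387]
R 0 [ 1.007  0.013 -1.033 -0.    -0.36  -0.031  0.003] [-1.033 -0.    -0.493]
R 10 [ 1.024  0.013 -1.034 -0.    -0.362 -0.037  0.01 ] [-1.033 -0.    -0.493]
clock 37.12 pos [ 452.8 -227.1  111.4] rpy deg [ 175.4    0.  -124.4] w 61.0
slide [ 3.1 21.5  2.2] rows 0.35
turn [  4.37   1.77 -44.19]
q [ 0.33  0.64  0.14  1.95 -0.16  0.64 -1.59] F [ 1.3 -2.1 -6.4] M [0.91 0.73 0.02]
```

```bash
python3 -c "
import numpy as np
np.set_printoptions(suppress=True,linewidth=170,precision=2)
for k in ('Lp','Lm','Mp','Mm','Rp','Rm'):
  A=np.load(k+'.npy'); print(k,'Mx',A[:,7]); print('   t6',A[:,5]); print('   My',A[:,8]); 
  print('   dq6 mrad',(A[:,15]-A[-1,15])*1000)
"
```

```text
Lp Mx [-0.25 -0.7   0.65 -0.29 -0.15  0.46 -0.01  0.14 -0.4  -0.38  0.1  -0.52  0.14 -0.49  0.02 -0.17 -0.34  0.13 -0.55  0.19 -0.53 -0.   -0.21 -0.21 -0.06 -0.4   0.09 -0.47
  0.14 -0.52  0.16 -0.52  0.14 -0.43  0.03 -0.35 -0.14 -0.14 -0.28 -0.03 -0.44  0.06 -0.5   0.19 -0.53]
   t6 [-0.88 -0.42 -0.36 -0.53 -0.61 -0.45 -0.66 -0.54 -0.51 -0.51 -0.51 -0.51 -0.52 -0.51 -0.52 -0.52 -0.51 -0.52 -0.51 -0.52 -0.51 -0.52 -0.51 -0.52 -0.52 -0.51 -0.52 -0.51
 -0.52 -0.51 -0.52 -0.51 -0.52 -0.51 -0.52 -0.51 -0.52 -0.52 -0.52 -0.52 -0.51 -0.52 -0.51 -0.52 -0.51]
   My [ 0.06  0.1   0.46 -0.2   0.12  0.18 -0.05  0.18 -0.17 -0.    0.14 -0.2   0.29 -0.24  0.11 -0.08 -0.04  0.16 -0.16  0.21 -0.21  0.13 -0.11 -0.01  0.04 -0.14  0.09 -0.19
  0.21 -0.23  0.18 -0.25  0.23 -0.18  0.14 -0.13  0.03 -0.02 -0.07  0.13 -0.13  0.17 -0.15  0.19 -0.22]
   dq6 mrad [ 0.12 -0.07 -0.1   0.06 -0.1  -0.14  0.05  0.03  0.05 -0.04 -0.04 -0.03 -0.05 -0.02 -0.01  0.    0.    0.01 -0.04 -0.    0.   -0.06  0.01  0.01  0.04 -0.03 -0.01 -0.03
 -0.04 -0.01 -0.03 -0.03 -0.05  0.02 -0.02  0.04 -0.02 -0.03 -0.04  0.02 -0.03 -0.
[... 4328 characters left out ...]
0.54 0.54 0.53 0.53 0.53 0.54 0.54 0.53 0.53 0.54 0.54 0.54 0.53 0.53 0.53 0.54 0.54 0.53 0.53 0.53 0.54 0.54 0.53 0.53 0.53 0.54 0.54 0.54 0.53 0.53 0.53 0.54
 0.54 0.54 0.53 0.53 0.53 0.53 0.54]
   My [ 0.22 -0.32 -0.38  0.    0.42  0.2  -0.31 -0.39  0.25  0.4  -0.06 -0.5  -0.16  0.2   0.43  0.19 -0.28 -0.37  0.02  0.41  0.14 -0.36 -0.23  0.2   0.46  0.27  0.   -0.37
 -0.36 -0.05  0.35  0.44  0.08 -0.42 -0.31  0.05  0.37  0.45  0.31 -0.05]
   dq6 mrad [-1.34 -1.02 -0.68 -0.56 -0.47 -0.36 -0.2  -0.08 -0.09 -0.11 -0.06  0.04  0.09  0.02 -0.05  0.    0.04  0.13  0.07 -0.01  0.    0.1   0.12  0.08 -0.02  0.03  0.03  0.04
  0.09  0.1  -0.01 -0.02  0.01  0.11  0.13  0.09  0.03 -0.02 -0.02  0.  ]
```

```bash
cat > fit.py <<'E'
import numpy as np
def sfit(x):
    t=np.arange(len(x)); best=None
    for w in np.linspace(0.1,3.05,1500):
        G=np.c_[np.ones_like(t),np.cos(w*t),np.sin(w*t),np.cos(2*w*t),np.sin(2*w*t)]
        c,*_=np.linalg.lstsq(G,x,rcond=None); r=x-G@c; e=(r@r/(len(x)-6))**.5
        if best is None or e<best[0]: best=(e,w,c)
    e,w,c=best
    return "resid %.3f w %.2f mean %.3f amp %.2f"%(e,w,c[0],np.hypot(c[1],c[2]))
E
python3 -c "
from fit import *
for k,s in (('Lp',10),('Lm',5),('Mp',18),('Mm',21),('Rp',0),('Rm',5)):
  A=np.load(k+'.npy'); print(k,'Mx',sfit(A[s:,7]),'| raw mean',A[s:,7].mean().round(3),'| My',sfit(A[s:,8]))
"
```

```text
Lp Mx resid 0.122 w 1.71 mean -0.185 amp 0.01 | raw mean -0.184 | My resid 0.077 w 1.42 mean -0.010 amp 0.01
Lm Mx resid 0.631 w 2.63 mean 0.318 amp 0.57 | raw mean 0.344 | My resid 0.351 w 2.59 mean 0.044 amp 0.16
Mp Mx resid 0.023 w 2.96 mean -0.102 amp 0.02 | raw mean -0.103 | My resid 0.018 w 0.37 mean 0.021 amp 0.01
Mm Mx resid 0.018 w 3.05 mean 0.244 amp 0.01 | raw mean 0.255 | My resid 0.027 w 0.41 mean 0.021 amp 0.02
Rp Mx resid 0.032 w 2.99 mean -0.147 amp 0.47 | raw mean -0.148 | My resid 0.031 w 1.56 mean -0.008 amp 0.01
Rm Mx resid 0.618 w 0.57 mean 0.266 amp 0.19 | raw mean 0.217 | My resid 0.205 w 0.57 mean 0.042 amp 0.07
```

Emit:
play_rows(
  targets=[
    {"slide":[0,0,0],"turn":[1.0,0,0],"hand":50},
    {"slide":[0,0,0],"turn":[0,0,0],"hand":50},
    {"slide":[0,0,0],"turn":[-0.5,0,0],"hand":50},
    {"slide":[0,0,0],"turn":[-0.5,0,0],"hand":50},
    {"slide":[0,0,0],"turn":[0,0,0],"hand":50},
  ],
)

```text
clock: 37.75
eef_pos: [453.1, -227.4, 111.4]
tool_rot: [3.062, 0.0, -2.172]
force: [-0.4, 0.0, -5.7]
width: 61.4
```

```bash
python3 -c "
from h import *
from fit import *
np.set_printoptions(suppress=True,linewidth=170,precision=2)
samp('Rm2',20)
A=np.load('Rm2.npy');print(A[:,7],sfit(A[:,7]))"
```

```text
Rm2 tau4-7 [-12.57   0.     0.54   0.  ] [0.01 0.   0.   0.  ] M [ 0.2 -0.  -0. ] [0.03 0.01 0.01] q [ 0.33  0.64  0.14  1.95 -0.16  0.64 -1.59] clock 38.7 w 61.41992881422748
[ 0.28  0.25  0.01  0.39 -0.01  0.36  0.09  0.22  0.27  0.09  0.42  0.02  0.4   0.03  0.33  0.12  0.14  0.28 -0.02  0.36] resid 0.040 w 1.77 mean 0.195 amp 0.02
```

Emit:
play_rows(
  targets=[
    {"slide":[0,0,0],"turn":[2.2,0,0],"hand":50},
    {"slide":[0,0,0],"turn":[1.6,0,0],"hand":50},
    {"slide":[0,0,0],"turn":[0.4,0,0],"hand":50},
    {"slide":[0,0,0],"turn":[0,0,0],"hand":50},
  ],
)

```text
clock: 39.25
eef_pos: [452.8, -227.1, 111.5]
tool_rot: [3.134, 0.0, -2.171]
force: [0.3, 0.7, -5.7]
width: 61.4
```

```bash
python3 -c "
from h import *
np.set_printoptions(suppress=True,linewidth=170,precision=2)
samp('Rlm',12)
A=np.load('Rlm.npy');print(A[:,7]);mom()"
```

```text
Rlm tau4-7 [-12.12   0.01   0.07  -0.  ] [0.02 0.   0.   0.  ] M [ 0.04 -0.01 -0.  ] [0.03 0.02 0.01] q [ 0.32  0.62  0.14  2.02 -0.17  0.52 -1.6 ] clock 39.8 w 61.07014468079473
[-0.1  -0.02  0.12  0.22  0.17  0.03 -0.11 -0.09 -0.09  0.01  0.14  0.17]
tool-frame F [-0.18  0.4   4.74] M [ 0.22 -0.01  0.  ] pos [ 452.8 -227.2  111.4] rpy [ 179.6    0.  -124.4] w 61.6
```

Emit:
play_rows(
  targets=[
    {"slide":[0,0,0],"turn":[5,0,0],"hand":50},
    {"slide":[0,0,0],"turn":[0,0,0],"hand":50},
    {"slide":[0,0,0],"turn":[0,0,0],"hand":50},
    {"slide":[0,0,0],"turn":[0,0,0],"hand":50},
    {"slide":[0,0,0],"turn":[0,0,0],"hand":50},
  ],
)

```text
clock: 40.48
eef_pos: [453.2, -227.4, 111.4]
tool_rot: [-3.061, 0.0, -2.172]
force: [0.5, 1.1, -5.6]
width: 61.3
```

Emit:
play_rows(
  targets=[
    {"slide":[0,0,0],"turn":[-2.2,0,0],"hand":50},
    {"slide":[0,0,0],"turn":[-1.6,0,0],"hand":50},
    {"slide":[0,0,0],"turn":[-0.4,0,0],"hand":50},
    {"slide":[0,0,0],"turn":[0,0,0],"hand":50},
  ],
)

```text
clock: 40.98
eef_pos: [452.8, -227.2, 111.3]
tool_rot: [-3.135, -0.0, -2.171]
force: [-0.3, -0.5, -5.9]
width: 61.2
```

```bash
python3 -c "
from h import *
np.set_printoptions(suppress=True,linewidth=170,precision=2)
samp('Rlp',12)
A=np.load('Rlp.npy');print(A[:,7]);mom();go(433.2,-217.5,111,-80.2)"
```

```text
Rlp tau4-7 [-12.11   0.01  -0.04   0.  ] [0.03 0.   0.   0.  ] M [0.05 0.04 0.01] [0.01 0.01 0.01] q [ 0.31  0.61  0.14  2.03 -0.17  0.5  -1.6 ] clock 41.525 w 61.74980025049678
[-0.01 -0.03 -0.01  0.02  0.04  0.04  0.09  0.08  0.12  0.11  0.04  0.11]
tool-frame F [-0.47  0.72  5.29] M [0.17 0.05 0.02] pos [ 452.8 -227.1  111.4] rpy [-179.6    0.  -124.4] w 61.4
clock 41.58 pos [ 452.8 -227.1  111.4] rpy deg [-179.6    0.  -124.4] w 61.4
slide [ 3.2 21.6  0.3] rows 0.35
turn [ -0.39  -0.15 -44.21]
q [ 0.31  0.61  0.14  2.03 -0.17  0.5  -1.6 ] F [-0.3  0.8 -5.3] M [-0.14 -0.11 -0.02]
```

Levelled after each tilt, the right case shows no shift in moment (0.04 against 0.05 N m), so it is packed. I'll put it back and re-check the left one the same way.

Emit:
play_rows(
  targets=[
    {"slide":[0,0,0],"turn":[-0.4,0,0],"hand":50},
    {"slide":[0,0,0],"turn":[0,0,-10.6],"hand":50},
    {"slide":[0,0,0],"turn":[0,0,-10.6],"hand":50},
    {"slide":[0,0,0],"turn":[0,0,-10.6],"hand":50},
    {"slide":[0,0,0],"turn":[0,0,-10.6],"hand":50},
  ],
)

```text
clock: 42.2
eef_pos: [452.8, -227.3, 111.4]
tool_rot: [3.141, -0.0, -1.426]
force: [-0.4, 1.2, -5.0]
width: 61.1
```

Emit:
play_rows(
  targets=[
    {"slide":[-12.7,18.1,0],"turn":[0,0,-1.8],"hand":50},
    {"slide":[0,0,20],"turn":[0,0,0],"hand":50},
    {"slide":[0,0,20],"turn":[0,0,0],"hand":50},
  ],
)

```text
clock: 42.58
eef_pos: [433.5, -217.5, 71.3]
tool_rot: [-3.141, -0.001, -1.4]
force: [0.4, -0.2, -5.4]
width: 61.0
```

```bash
python3 -c "
from h import *
go(433.2,-217.5,32.5,-80.2)"
```

```text
clock 42.58 pos [ 433.5 -217.5   71.3] rpy deg [-179.9   -0.   -80.2] w 61.0
slide [-0.1  0.3 38.8] rows 0.62
turn [-0.06 -0.05 -0.04]
q [ 0.45  0.66 -0.06  2.1   0.1   0.38 -1.09] F [ 0.4 -0.2 -5.4] M [-0.01  0.16  0.03]
```

Emit:
play_rows(
  targets=[
    {"slide":[0,0,22],"turn":[0,0,0],"hand":50},
    {"slide":[0,0,11],"turn":[0,0,0],"hand":50},
    {"slide":[0,0,6],"turn":[0,0,0],"hand":50},
    {"slide":[0,0,0],"turn":[0,0,0],"hand":50},
  ],
)

```text
clock: 43.08
eef_pos: [433.0, -217.0, 33.8]
tool_rot: [3.142, -0.0, -1.4]
force: [-2.6, 2.1, 6.7]
width: 61.2
```

Emit:
play_rows(
  targets=[
    {"slide":[0,0,0],"turn":[0,0,0],"hand":85},
    {"slide":[0,0,0],"turn":[0,0,0],"hand":85},
    {"slide":[0,0,0],"turn":[0,0,0],"hand":85},
    {"slide":[0,0,-30],"turn":[0,0,0],"hand":85},
    {"slide":[0,0,-50],"turn":[0,0,0],"hand":85},
  ],
)

```text
clock: 43.7
eef_pos: [432.1, -216.6, 112.1]
tool_rot: [3.139, 0.002, -1.4]
force: [0.2, -1.9, 0.5]
width: 85.2
```

```bash
python3 -c "
from h import *
go(446.5,247.7,150,-68.5)"
```

```text
clock 43.7 pos [ 432.1 -216.6  112.1] rpy deg [ 1.798e+02  1.000e-01 -8.020e+01] w 85.2
slide [-455.1  -93.   -37.3] rows 7.46
turn [  0.16   0.13 -11.71]
q [ 0.46  0.59 -0.08  2.08  0.09  0.48 -1.09] F [ 0.2 -1.9  0.5] M [ 0.01 -0.03  0.02]
```

Emit:
play_rows(
  targets=[
    {"slide":[-40,-8,-37],"turn":[0,0,0],"hand":85},
    {"slide":[-59.3,-12.1,0],"turn":[0,0,0],"hand":85},
    {"slide":[-59.3,-12.1,0],"turn":[0,0,0],"hand":85},
    {"slide":[-59.3,-12.1,0],"turn":[0,0,0],"hand":85},
    {"slide":[-59.3,-12.1,0],"turn":[0,0,0],"hand":85},
  ],
)

```text
clock: 44.32
eef_pos: [441.7, 67.6, 149.6]
tool_rot: [-3.141, -0.0, -1.4]
force: [1.5, 0.1, -0.2]
width: 84.8
```

Emit:
play_rows(
  targets=[
    {"slide":[-59.3,-12.1,0],"turn":[0,0,0],"hand":85},
    {"slide":[-59.3,-12.1,0],"turn":[0,0,0],"hand":85},
    {"slide":[-59.3,-12.1,0],"turn":[0,0,-6],"hand":85},
    {"slide":[0,0,0],"turn":[0,0,-5.7],"hand":85},
  ],
)

```text
clock: 44.82
eef_pos: [446.4, 254.1, 149.5]
tool_rot: [-3.139, 0.003, -1.183]
force: [0.3, -1.5, 0.5]
width: 85.5
```

```bash
python3 -c "
from h import *
go(446.5,247.7,32,-68.5)"
```

```text
clock 44.83 pos [446.4 254.1 149.5] rpy deg [-179.8    0.2  -67.8] w 85.5
slide [  6.4   2.7 117.5] rows 1.88
turn [-0.16  0.2   0.71]
q [-0.52  0.55 -0.07  1.98  0.06  0.61 -1.82] F [ 0.3 -1.5  0.5] M [-0.09 -0.01 -0.06]
```

Emit:
play_rows(
  targets=[
    {"slide":[0,0,25],"turn":[0,0,0],"hand":85},
    {"slide":[0,0,10],"turn":[0,0,0],"hand":85},
    {"slide":[0,0,0],"turn":[0,0,0],"hand":85},
  ],
)

```text
clock: 45.2
eef_pos: [446.7, 246.7, 113.9]
tool_rot: [3.14, -0.0, -1.196]
force: [-0.4, 0.2, -0.1]
width: 84.7
```

```bash
python3 -c "
from h import *
go(446.5,247.7,32,-68.5)"
```

```text
clock 45.2 pos [446.7 246.7 113.9] rpy deg [179.9  -0.  -68.5] w 84.7
slide [-1.  -0.3 81.9] rows 1.31
turn [ 0.09 -0.02 -0.04]
q [-0.52  0.61 -0.06  2.01  0.07  0.53 -1.82] F [-0.4  0.2 -0.1] M [ 0.03 -0.05 -0.01]
```

Emit:
play_rows(
  targets=[
    {"slide":[-1,0,32],"turn":[0,0,0],"hand":85},
    {"slide":[0,0,26],"turn":[0,0,0],"hand":85},
    {"slide":[0,0,24],"turn":[0,0,0],"hand":85},
    {"slide":[0,0,0],"turn":[0,0,0],"hand":85},
    {"slide":[0,0,0],"turn":[0,0,0],"hand":50},
  ],
)

```text
clock: 45.82
eef_pos: [447.5, 248.4, 33.4]
tool_rot: [-3.14, 0.0, -1.196]
force: [0.9, -0.1, -0.7]
width: 68.9
```

Emit:
play_rows(
  targets=[
    {"slide":[0,0,0],"turn":[0,0,0],"hand":50},
    {"slide":[0,0,0],"turn":[0,0,0],"hand":50},
    {"slide":[0,0,0],"turn":[0,0,0],"hand":50},
  ],
)

```text
clock: 46.2
eef_pos: [447.7, 248.3, 33.9]
tool_rot: [-3.139, 0.0, -1.196]
force: [-0.2, -1.8, 7.1]
width: 61.0
```

Emit:
play_rows(
  targets=[
    {"slide":[0,0,-25],"turn":[0,0,0],"hand":50},
    {"slide":[0,0,-35],"turn":[0,0,0],"hand":50},
    {"slide":[0,0,-20],"turn":[-4.6,0,0],"hand":50},
    {"slide":[0,0,0],"turn":[0,0,0],"hand":50},
    {"slide":[0,0,0],"turn":[0,0,0],"hand":50},
  ],
)

```text
clock: 46.82
eef_pos: [445.6, 247.3, 111.4]
tool_rot: [3.06, -0.0, -1.196]
force: [1.8, 0.1, -9.5]
width: 61.0
```

Emit:
play_rows(
  targets=[
    {"slide":[0,0,0],"turn":[0,0,0],"hand":50},
    {"slide":[0,0,0],"turn":[0,0,0],"hand":50},
    {"slide":[0,0,0],"turn":[2.2,0,0],"hand":50},
    {"slide":[0,0,0],"turn":[1.6,0,0],"hand":50},
    {"slide":[0,0,0],"turn":[0.4,0,0],"hand":50},
  ],
)

```text
clock: 47.45
eef_pos: [445.9, 247.8, 112.1]
tool_rot: [3.133, -0.0, -1.195]
force: [-0.4, -0.2, -4.4]
width: 61.4
```

Emit:
play_rows(
  targets=[
    {"slide":[0,0,0],"turn":[0,0,0],"hand":50},
  ],
)

```text
clock: 47.58
eef_pos: [446.6, 248.1, 112.3]
tool_rot: [3.134, -0.0, -1.196]
force: [-0.1, -0.3, -6.6]
width: 61.3
```

```bash
python3 -c "
from h import *
np.set_printoptions(suppress=True,linewidth=170,precision=2)
samp('Llm',14)
A=np.load('Llm.npy');print(A[:,7]);mom()"
```

```text
Llm tau4-7 [-12.65   0.     0.05  -0.  ] [0.02 0.   0.   0.  ] M [-0.01  0.01 -0.  ] [0.06 0.03 0.01] q [-0.52  0.61 -0.07  2.    0.07  0.53 -1.83] clock 48.225 w 61.351219390960566
[-0.07 -0.14  0.32  0.1  -0.3  -0.12  0.3   0.19 -0.27 -0.2   0.24  0.26 -0.25 -0.25]
tool-frame F [0.96 1.27 5.75] M [ 0.2  -0.05 -0.02] pos [446.8 248.1 112.5] rpy [179.6   0.  -68.5] w 61.0
```

Emit:
play_rows(
  targets=[
    {"slide":[0,0,0],"turn":[5,0,0],"hand":50},
    {"slide":[0,0,0],"turn":[0,0,0],"hand":50},
    {"slide":[0,0,0],"turn":[0,0,0],"hand":50},
    {"slide":[0,0,0],"turn":[0,0,0],"hand":50},
    {"slide":[0,0,0],"turn":[0,0,0],"hand":50},
  ],
)

```text
clock: 48.9
eef_pos: [447.2, 248.2, 112.4]
tool_rot: [-3.061, 0.0, -1.196]
force: [0.1, 0.4, -6.6]
width: 61.3
```

Emit:
play_rows(
  targets=[
    {"slide":[0,0,0],"turn":[-2.2,0,0],"hand":50},
    {"slide":[0,0,0],"turn":[-1.6,0,0],"hand":50},
    {"slide":[0,0,0],"turn":[-0.4,0,0],"hand":50},
    {"slide":[0,0,0],"turn":[0,0,0],"hand":50},
  ],
)

```text
clock: 49.4
eef_pos: [446.8, 248.0, 112.3]
tool_rot: [-3.135, -0.0, -1.196]
force: [-0.8, -0.2, -6.6]
width: 61.3
```

```bash
python3 -c "
from h import *
np.set_printoptions(suppress=True,linewidth=170,precision=2)
samp('Llp',14)
A=np.load('Llp.npy');print(A[:,7]);mom();go(646,-51,135)"
```

```text
Llp tau4-7 [-12.64   0.01  -0.06   0.  ] [0.02 0.   0.   0.  ] M [-0.01 -0.01 -0.01] [0.06 0.02 0.01] q [-0.52  0.61 -0.06  2.02  0.08  0.51 -1.84] clock 50.05 w 61.24253309753905
[-0.16  0.25  0.24 -0.15 -0.3  -0.14  0.22  0.22 -0.18 -0.36 -0.12  0.23  0.21 -0.15]
tool-frame F [-0.05 -0.56  7.19] M [-0.29  0.11 -0.04] pos [446.8 248.1 112.5] rpy [-179.6    0.   -68.5] w 61.3
clock 50.1 pos [446.8 248.1 112.5] rpy deg [-179.6    0.   -68.5] w 61.3
slide [351.3 -76.  -22. ] rows 5.76
q [-0.52  0.61 -0.06  2.02  0.08  0.51 -1.84] F [ 0.5  0.3 -7.2] M [-0.2   0.23  0.04]
```

Emit:
play_rows(
  targets=[
    {"slide":[0,0,35],"turn":[-0.4,0,0],"hand":50},
    {"slide":[0,0,26],"turn":[0,0,0],"hand":50},
    {"slide":[0,0,13],"turn":[0,0,0],"hand":50},
    {"slide":[0,0,6],"turn":[0,0,0],"hand":50},
    {"slide":[0,0,0],"turn":[0,0,0],"hand":50},
  ],
)

```text
clock: 50.72
eef_pos: [446.0, 248.0, 33.6]
tool_rot: [3.14, -0.0, -1.195]
force: [-5.3, -1.6, 1.8]
width: 61.3
```

Emit:
play_rows(
  targets=[
    {"slide":[0,0,0],"turn":[0,0,0],"hand":85},
    {"slide":[0,0,0],"turn":[0,0,0],"hand":85},
    {"slide":[0,0,0],"turn":[0,0,0],"hand":85},
    {"slide":[0,0,-40],"turn":[0,0,0],"hand":85},
    {"slide":[0,0,-60],"turn":[0,0,0],"hand":85},
  ],
)

```text
clock: 51.35
eef_pos: [446.1, 247.6, 132.3]
tool_rot: [3.138, -0.001, -1.196]
force: [1.7, 0.3, -0.8]
width: 85.1
```

```bash
python3 -c "
from h import *
p,d=get_image('top')
for o in cases(p,d,prior=((308,196),(382,211))):print(o)
go(472,-18,132,-71.5)
for k in ('Rlm','Rlp','Llm','Llp'): print(k,np.load(k+'.npy')[4:,5].mean().round(3))"
```

```text
(array([474.1, -16.7]), array([135.6,  63. ]), 18.5, np.float64(75.5), 1243)
(array([ 431.8, -215.4]), array([135.5,  63.5]), 9.0, np.float64(75.3), 1265)
clock 51.4 pos [450.2 250.  140. ] rpy deg [-1.794e+02  1.000e-01 -6.850e+01] w 85.0
slide [257.4  77.9   6.8] rows 4.3
turn [-0.55  0.1   2.97]
q [-0.51  0.57 -0.07  1.99  0.07  0.58 -1.83] F [ 0.2 -0.2  5. ] M [ 0.1  -0.08  0.02]
Rlm 0.062
Rlp -0.03
Llm 0.041
Llp -0.05
```

Emit:
play_rows(
  targets=[
    {"slide":[51.4,15.4,0],"turn":[0,0,0],"hand":85},
    {"slide":[51.4,15.4,0],"turn":[0,0,0],"hand":85},
    {"slide":[51.4,15.4,0],"turn":[0,0,0],"hand":85},
    {"slide":[51.4,15.4,0],"turn":[0,0,0],"hand":85},
    {"slide":[51.4,15.4,0],"turn":[0,0,3],"hand":85},
  ],
)

```text
clock: 52.02
eef_pos: [469.9, -20.9, 132.6]
tool_rot: [-3.14, -0.0, -1.249]
force: [0.7, 0.4, -0.1]
width: 85.1
```

Emit:
play_rows(
  targets=[
    {"slide":[0,0,20],"turn":[0,0,0],"hand":85},
    {"slide":[0,0,0],"turn":[0,0,0],"hand":85},
    {"slide":[0,0,0],"turn":[0,0,0],"hand":85},
  ],
)

```text
clock: 52.4
eef_pos: [469.7, -18.3, 112.8]
tool_rot: [-3.141, 0.0, -1.247]
force: [-0.3, -0.0, 0.4]
width: 84.7
```

```bash
python3 -c "
from h import *
go(474,-16.5,32,-71.5)"
```

```text
clock 52.4 pos [469.7 -18.3 112.8] rpy deg [-180.     0.   -71.4] w 84.7
slide [-0.3 -4.6 80.8] rows 1.29
turn [-0.03  0.02  0.07]
q [ 0.05  0.57 -0.1   2.12  0.12  0.46 -1.39] F [-0.3 -0.   0.4] M [ 0.01  0.01 -0.03]
```

Emit:
play_rows(
  targets=[
    {"slide":[0,-4.6,32],"turn":[0,0,0],"hand":85},
    {"slide":[0,0,26],"turn":[0,0,0],"hand":85},
    {"slide":[0,0,22],"turn":[0,0,0],"hand":85},
    {"slide":[0,0,0],"turn":[0,0,0],"hand":50},
    {"slide":[0,0,0],"turn":[0,0,0],"hand":50},
  ],
)

```text
clock: 53.02
eef_pos: [474.4, -17.4, 33.3]
tool_rot: [-3.141, -0.001, -1.247]
force: [-0.1, -0.8, -5.7]
width: 61.8
```

Emit:
play_rows(
  targets=[
    {"slide":[0,0,0],"turn":[0,0,0],"hand":50},
    {"slide":[0,0,0],"turn":[0,0,0],"hand":50},
    {"slide":[0,0,-25],"turn":[0,0,0],"hand":50},
    {"slide":[0,0,-45],"turn":[0,0,0],"hand":50},
    {"slide":[0,0,-30],"turn":[-9,0,0],"hand":50},
  ],
)

```text
clock: 53.65
eef_pos: [470.6, -19.4, 131.5]
tool_rot: [2.992, 0.0, -1.251]
force: [0.7, -0.6, -6.4]
width: 61.0
```

Emit:
play_rows(
  targets=[
    {"slide":[0,0,0],"turn":[0,0,0],"hand":50},
    {"slide":[0,0,0],"turn":[0,0,0],"hand":50},
    {"slide":[0,0,0],"turn":[0,0,0],"hand":50},
    {"slide":[0,0,0],"turn":[4.6,0,0],"hand":50},
    {"slide":[0,0,0],"turn":[4,0,0],"hand":50},
  ],
)

```text
clock: 54.28
eef_pos: [472.3, -18.1, 128.3]
tool_rot: [-3.136, 0.001, -1.248]
force: [0.6, 0.6, -6.6]
width: 61.6
```

Emit:
play_rows(
  targets=[
    {"slide":[0,0,0],"turn":[0,0,0],"hand":50},
  ],
)

```text
clock: 54.4
eef_pos: [471.0, -18.8, 128.6]
tool_rot: [-3.14, 0.001, -1.249]
force: [-0.5, -0.0, -4.3]
width: 61.5
```

```bash
python3 -c "
from h import *
np.set_printoptions(suppress=True,linewidth=170,precision=2)
samp('Mlm',14)
A=np.load('Mlm.npy');print(A[:,7],A[:,5]);mom()"
```

```text
Mlm tau4-7 [-12.02  -0.    -0.11   0.  ] [0.08 0.   0.03 0.  ] M [ 0.04  0.05 -0.  ] [0.05 0.03 0.01] q [ 0.06  0.55 -0.11  2.1   0.12  0.5  -1.39] clock 55.05 w 61.428930249596604
[ 0.23  0.31  0.44  0.39 -0.09 -0.12 -0.04 -0.06 -0.11 -0.08 -0.09 -0.07 -0.06 -0.08] [-0.41 -0.07  0.01 -0.01 -0.22 -0.09 -0.08 -0.09 -0.1  -0.1  -0.11 -0.11 -0.11 -0.11]
tool-frame F [-0.33  0.88  4.9 ] M [-0.15  0.03 -0.02] pos [474.  -17.8 129.3] rpy [-179.7    0.   -71.5] w 61.4
```

Emit:
play_rows(
  targets=[
    {"slide":[0,0,0],"turn":[9,0,0],"hand":50},
    {"slide":[0,0,0],"turn":[0,0,0],"hand":50},
    {"slide":[0,0,0],"turn":[0,0,0],"hand":50},
    {"slide":[0,0,0],"turn":[0,0,0],"hand":50},
    {"slide":[0,0,0],"turn":[-4.2,0,0],"hand":50},
  ],
)

```text
clock: 55.72
eef_pos: [473.0, -18.2, 129.1]
tool_rot: [-3.056, 0.0, -1.249]
force: [-0.0, -0.5, -5.6]
width: 61.4
```

Emit:
play_rows(
  targets=[
    {"slide":[0,0,0],"turn":[-4,0,0],"hand":50},
    {"slide":[0,0,0],"turn":[0,0,0],"hand":50},
  ],
)

```text
clock: 55.98
eef_pos: [476.8, -16.6, 129.5]
tool_rot: [-3.118, -0.001, -1.246]
force: [0.3, 0.9, -5.8]
width: 61.5
```

```bash
python3 -c "
from h import *
np.set_printoptions(suppress=True,linewidth=170,precision=2)
samp('Mlp',14)
A=np.load('Mlp.npy');print(A[:,7],A[:,5]);mom();go(646,-51,140)"
```

```text
Mlp tau4-7 [-12.17   0.01  -0.05  -0.01] [0.07 0.   0.03 0.  ] M [ 0.03 -0.01 -0.01] [0.01 0.01 0.01] q [ 0.06  0.54 -0.11  2.11  0.11  0.48 -1.38] clock 56.625 w 60.98210643496387
[ 0.07  0.01  0.03 -0.02  0.06  0.04  0.05  0.05  0.06  0.06  0.02  0.03  0.    0.  ] [ 0.31 -0.06 -0.14 -0.13 -0.1  -0.09 -0.07 -0.06 -0.06 -0.05 -0.05 -0.05 -0.06 -0.06]
tool-frame F [-0.25 -0.53  4.92] M [ 0.04 -0.06 -0.02] pos [473.9 -17.8 129.4] rpy [-178.8    0.   -71.5] w 61.5
clock 56.67 pos [473.9 -17.8 129.4] rpy deg [-178.8    0.   -71.5] w 61.5
slide [  86.  -152.9   -7.6] rows 2.81
q [ 0.06  0.54 -0.11  2.11  0.11  0.48 -1.38] F [ 0.5  0.4 -4.9] M [ 0.07 -0.03  0.02]
```

Emit:
play_rows(
  targets=[
    {"slide":[0,0,-4],"turn":[-1.2,0,0],"hand":50},
    {"slide":[15,-26,0],"turn":[0,0,0],"hand":50},
    {"slide":[28,-51,0],"turn":[0,0,0],"hand":50},
    {"slide":[28,-51,0],"turn":[0,0,0],"hand":50},
    {"slide":[15,-25,0],"turn":[0,0,0],"hand":50},
  ],
)

```text
clock: 57.3
eef_pos: [649.3, -51.6, 132.9]
tool_rot: [-3.14, -0.001, -1.249]
force: [-1.0, 0.2, -5.2]
width: 61.4
```

Emit:
play_rows(
  targets=[
    {"slide":[0,0,0],"turn":[0,0,0],"hand":50},
    {"slide":[0,0,0],"turn":[0,0,0],"hand":50},
    {"slide":[0,0,0],"turn":[0,0,0],"hand":50},
    {"slide":[0,0,0],"turn":[0,0,0],"hand":50},
  ],
)

```text
clock: 57.8
eef_pos: [645.5, -50.6, 133.4]
tool_rot: [3.14, 0.0, -1.248]
force: [0.5, 0.0, -5.2]
width: 61.4
```

```bash
python3 -c "
from h import *
go(646,-51,131,-71.5);mom()
p,d=get_image('side');cv2.imwrite('pics/s9.png',p)
p,d=get_image('top');cv2.imwrite('pics/t9.png',p)
for o in cases(p,d,prior=((206,206),(382,211))):print(o)"
```

```text
clock 57.8 pos [645.5 -50.6 133.4] rpy deg [179.9   0.  -71.5] w 61.4
slide [ 0.5 -0.3  2.4] rows 0.04
turn [0.08 0.02 0.02]
q [ 0.1   0.74 -0.12  1.61  0.11  0.8  -1.31] F [ 0.5  0.  -5.2] M [-0.07  0.14  0.03]
tool-frame F [ 0.14 -0.47  5.21] M [-0.155  0.022 -0.026] pos [645.5 -50.6 133.4] rpy [179.9   0.  -71.5] w 61.4
(array([448.6, 250.4]), array([135.9,  64. ]), 22.3, np.float64(75.8), 1281)
(array([ 431.6, -215.3]), array([135.1,  64. ]), 9.0, np.float64(75.3), 1265)
```

View pics/s9.png

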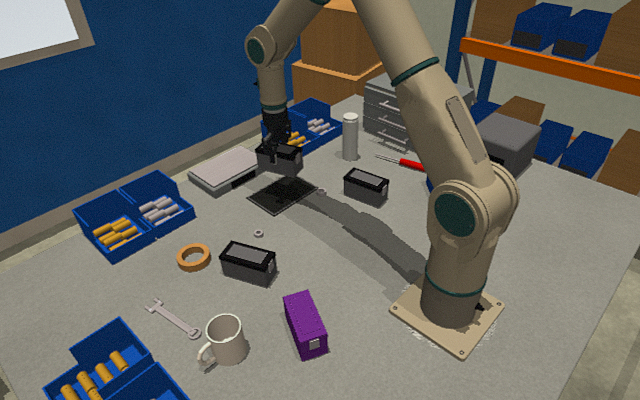

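View pics/t9.png

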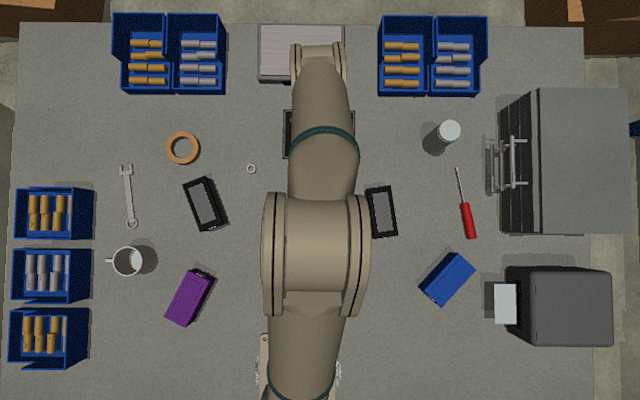

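```bash
python3 -c "
from h import *
mom();s=read_state();print(s['clock'],abs(s['qd']).max())
print(finish_job())"
```

```text
tool-frame F [-0.57  0.04  5.78] M [-0.173 -0.015  0.003] pos [645.9 -50.7 133.4] rpy [179.9   0.  -71.5] w 61.4
57.9 0.0055637539751938045
the job is handed in; nothing more can be done
None
```

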